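# Blow the chips off the carved owls

### The job

The blow-off tray was left switched on: throw the isolator lever to off, and only then swing the keeper bar fully open. Stand every carved owl on the bench upright in its own pocket of the blow-off tray, swing the keeper shut over them into its detent, throw the isolator lever back to on, hold the blow button fully down for at least three seconds and let it go, then throw the isolator to off again. Leave the owls in the tray under the shut keeper, and leave the other things on the bench where they are.

Things in the scene. Friction and masses are not known exactly. Their poses are not given: they have to be found in the camera images.
- owl0: pale carved wooden owl, one piece, 0.16 kg, one of up to four alike (some may be absent). Block base 44 (its x) x 62 (its y) x 24 high; on it the bird's body 32 (x) x 36 (y), from 24 to 64 above the underside, with flat upright flanks 36 apart facing its +y and -y: grip it there, above the base. Origin: centre of the underside; z up; beak towards its -x
- owl1: pale carved wooden owl, one piece, 0.16 kg, one of up to four alike (some may be absent). Block base 44 (its x) x 62 (its y) x 24 high; on it the bird's body 32 (x) x 36 (y), from 24 to 64 above the underside, with flat upright flanks 36 apart facing its +y and -y: grip it there, above the base. Origin: centre of the underside; z up; beak towards its -x
- owl2: pale carved wooden owl, one piece, 0.16 kg, one of up to four alike (some may be absent). Block base 44 (its x) x 62 (its y) x 24 high; on it the bird's body 32 (x) x 36 (y), from 24 to 64 above the underside, with flat upright flanks 36 apart facing its +y and -y: grip it there, above the base. Origin: centre of the underside; z up; beak towards its -x
- owl3: pale carved wooden owl, one piece, 0.16 kg, one of up to four alike (some may be absent). Block base 44 (its x) x 62 (its y) x 24 high; on it the bird's body 32 (x) x 36 (y), from 24 to 64 above the underside, with flat upright flanks 36 apart facing its +y and -y: grip it there, above the base. Origin: centre of the underside; z up; beak towards its -x
- tray: fixed aluminium blow-off tray, 257 (x) x 86 (y) x 30 high: four pockets in a row along x, each 58 (x) by 76 (y) inside; floor 5 thick, walls and dividers 5 thick, 30 high. An owl fits with its x along the tray's x, either way round. Origin: centre of the underside, on the table. Hinge block 70 high at the -x end (towards the robot), rest pad 60 high at the +x end, air pipe 19 high outside the -y wall
- pocket0 (a point): centre of the floor of tray pocket 0, 5 above the table; pocket 0 is next to the hinge, pocket 3 farthest; axes as the tray's
- pocket1 (a point): centre of the floor of tray pocket 1, 5 above the table; pocket 0 is next to the hinge, pocket 3 farthest; axes as the tray's
- pocket2 (a point): centre of the floor of tray pocket 2, 5 above the table; pocket 0 is next to the hinge, pocket 3 farthest; axes as the tray's
- pocket3 (a point): centre of the floor of tray pocket 3, 5 above the table; pocket 0 is next to the hinge, pocket 3 farthest; axes as the tray's
- keeper (a joint): keeper bar angle, rad: 0 = shut (bar lies over the row of pockets, along tray x), 1.65 = open (bar stands out to the tray's +y side); grows anticlockwise seen from above, about the upright axis at keeper_hinge. An over-centre spring (at most 0.14 N m, zero at 0.825) pulls it to the nearer end and holds it. Flat steel bar 20 wide, from 77 to 87 above the table; clears owls in the tray by 8
- keeper_grip (a point): middle of the exposed part of the keeper's upright black grip post, 20 diameter, rising from 87 to 129 above the table near the bar's free end, 290 from the hinge axis; this point is 111 above the table and moves with the bar
- keeper_hinge (a point): point on the keeper's upright hinge axis, 111 above the table
- isolator_box: fixed grey air isolator, box 110 (x) x 80 (y) x 36 high; origin centre of the underside. Its lever swings about an axis along the box's y, 46 above the table
- isolator (a joint): isolator lever angle, rad: 0 = on, lever leaning 0.6 rad to the box's +x (the side marked with a white disc, away from the robot); 1.2 = off, leaning 0.6 rad to the box's -x (white bar mark). An over-centre spring (at most 0.1 N m, zero at 0.6) snaps it to the nearer end and holds it there
- isolator_grip (a point): centre of the lever's black cross grip, a round bar 18 diameter and 76 long along the box's y, 85 from the lever's axis (116 above the table at either end of the swing, 131 at mid swing)
- blow (a joint): blow button travel, m: 0 = up, 0.007 = fully down; springs back by itself; fully down takes 6 N; count it pressed beyond 0.0045
- blow_top (a point): centre of the blow button's flat top, 38 diameter, 68 above the table when up, in the middle of the top of a fixed grey box 100 x 85 x 45 high
- gouge_a: bystander: carving gouge, 222 long, round wooden handle 27 thick towards its -x, origin where handle meets blade, lying on the table
- gouge_b: bystander: carving gouge like gouge_a
- rough_block: bystander: uncarved pale wooden block 90 x 90 x 85 high; origin centre of the underside
- mallet: bystander: round wooden carving mallet standing on its head, 90 diameter, 235 high; origin centre of the underside
- offcut: bystander: offcut of wood 110 x 45 x 20 high; origin centre of the underside
Mind the look-alikes: they are no part of the job. What is shaped like the isolator_box but green is not meant. What is shaped like the owl1 but purple is not meant.

How it is judged:
By the outcome, as a careful person would: the job done as asked, in the order asked, and still so for the second after the job is handed in, with the robot touching nothing.
Of owl0, owl1, owl2, owl3 only 3 to 4 are there at a start; the rules pass over those that are not, and their reading is None.
At some moment in a run one of owl0, owl1, owl2, owl3 may be knocked a few centimetres aside while the robot is not near it.
Once in a run the grip may slacken for a moment while it holds something.
It also fails if it takes over 192 s, if anything falls off the work surface, if the arm or the gripper's body presses on something with over 40 N, if the wrist force passes 120 N, or if a joint passes its speed limit or range.

### The arm

A 6-joint arm with a two-finger parallel gripper is mounted at the origin on the work surface. World frame = base frame: x ahead of the robot, y to its left, z up, the work surface at z = 0. Lengths are in m, angles in rad, forces in N, time in s.
With the tool pointing down it reaches from about 0.35 to 0.85 m from the base axis. Payload 8.1 kg.
Tool frame: the origin (TCP) lies at the very end of the fingers, on their centre line; the grasp point (between the pads) lies 19 mm behind it (pinch_z is the distance from the TCP to the grasp point, in m); z points along the fingers, y is the direction in which the jaws open and shut (so a half turn about z gives the same grasp; the last joint's range is limited). The gripper opens to 93 mm and grips with 3 to 60 N. Pads are 15 mm wide; open, the fingers measure 128 mm over their backs; the gripper's body (75 mm by 188 mm) begins 65 mm behind the grasp point.
Start: joints at [1.128, 0.13, 1.488, -0, 1.523, -0.085], TCP at [0.21, 0.562, 0.219] pointing down, gripper open.
Joint ranges: [-2.96, 2.96], [-0.89, 2.26], [0.02, 2.5], [-1.34, 4.48], [0, 2.73], [-2.66, 2.66]. Speed limits (rad/s): [2.39, 2.39, 2.79, 3.14, 3.14, 3.14].

### API

Orientations are given as a rotation vector (axis times angle).
In Python, from plant import * gives the robot as it stands.
- The arm moves only by the tool move_arm, never from a script. Its argument "series" is a list of rows, each a list of 7 numbers: the shift along the tool's x, y, z each as a share of 10 cm, from -1 to 1, then the turn, a rotation vector about the tool's x, y, z each as a share of 180 degrees, from -1 to 1, then the opening, from -1 (shut) to 1 (fully open). In form: [[dx, dy, dz, rx, ry, rz, jaw], ...]. A call has 1 to 8 rows; each row is the pose to reach, as a shift and turn from the pose commanded when the call began, along the tool's axes at that moment, turning the shorter way round; what a row does not reach only later rows make up. A row lasts 1/10 s, in which the tool goes at most 50 mm and 8.59 degrees, less where a joint would pass 70% of its speed; a pose out of reach is approached as far as the arm can. A call with a number of a shift or a turn outside -1 to 1 is refused whole. A call with a gripper value outside its range is refused whole. The fingers move at their own pace and stop on an object; "squeeze" is the grip in N (left out, the last holds). Time passes only in rows, so rows that repeat a pose let the fingers close. It gives the time, the measured TCP pose, the force and the opening at its end, in the units of the state.
- read_state(): the state, without advancing time (a new reading comes with each control period).
- read_camera(name): name is "scene" or "top" or "wrist"; returns a dict with "frame" (384x512x3 uint8, red, green, blue), "K" (3x3 intrinsics, pixels), "k1" (the pictures are not rectified: a ray, as slopes to the right and down, at radius r is drawn at 1 + k1 r^2 times it, then the intrinsics apply), "rvec" (rotation vector, rad) and "tvec" (3), from world to camera coordinates, as OpenCV has them. Camera axes: x right, y down, z forward; pixel columns grow to the right and rows downward; lengths in m; the calibration is good to about 2 mm. A picture is of the moment at which its call begins. There is no depth.
- close_job(): hands the job in, once; it reports no verdict.
The state is a dict: "t": time; "q": joint angles; "dq": joint speeds; "joint_torque": joint torques, N m; "tool_pos": TCP position; "orientation": TCP orientation; "force": force on the tool from outside, world axes, zero at the start; "wrist_torque": the same for the moment, N m; "opening": finger opening in m.
Only numpy, scipy, OpenCV 4.12 (cv2) and the standard library are available. Lean on these libraries where they do the work, as an engineer would, in place of code of your own. Each camera call takes 0.05 s, during which the arm holds its last target.

## Working session

There is one attempt and no reset: what is moved stays moved. The work goes in short steps, Python scripts to look and compute and a tool call to move; the robot and the scene stay as the last step left them, time stands still between calls to the robot, and variables do not carry over. Pictures are saved under pics/ and viewed, and the job is handed in when it is done.

Besides the shell and the picture viewer there is one more tool, called after "Call:" as a command line: name --pt "numbers of a row" for each row, then --argument value for the rest. move_arm: Moves the arm, as the interface text tells. Shift numbers are shares of 10 cm and turn numbers shares of 180 degrees, none past 1 either way. Its arguments: {"type":"object","properties":{"series":{"type":"array","items":{"type":"array","items":{"type":"number"}}},"squeeze":{"type":"number"}},"required":["series"]}

```bash
ls; mkdir -p pics; python3 - <<'E'
from plant import *
import cv2
print(read_state())
for n in ["scene","top","wrist"]:
    c=read_camera(n); cv2.imwrite(f"pics/{n}0.png",cv2.resize(c["frame"][:,:,::-1],(800,600),interpolation=cv2.INTER_CUBIC)); print(n,c["K"],c["k1"],c["rvec"],c["tvec"])
E
```

```text
pics
{'t': 0.0, 'q': array([ 1.12758862e+00,  1.31169872e-01,  1.48926481e+00, -2.35154445e-05,
        1.52303243e+00, -8.54191506e-02]), 'dq': array([ 0.00160656, -0.00028532, -0.00067296,  0.00085204,  0.00101249,
        0.00064431]), 'joint_torque': array([-6.00241510e-04, -5.59868217e+01, -4.91742504e+01,  7.64987734e-02,
        3.67096276e-02, -1.94324753e-04]), 'tool_pos': array([0.20987089, 0.56147925, 0.21759022]), 'orientation': array([-5.58934947e-01, -3.09099560e+00,  2.85135559e-03]), 'force': array([ 1.01627669,  0.55364966, -0.68626033]), 'wrist_torque': array([ 0.02481623, -0.00547789, -0.04163924]), 'opening': 0.09259955743046297}
scene [[448.24169961   0.         257.93321149]
 [  0.         448.24169961 191.20502484]
 [  0.           0.           1.        ]] -0.1487175448610949 [ 1.82473169  1.49283497 -0.70062786] [-0.08217432 -0.2649147   2.03413895]
top [[350.31325554   0.         257.31618986]
 [  0.         350.31325554 193.54229006]
 [  0.           0.           1.        ]] 0.0005054473407232848 [ 2.16792956 -2.1194201   0.14224534] [-0.04195013  0.56570597  1.09231907]
wrist [[287.88513197   0.         253.0847249 ]
 [  0.         287.88513197 197.27686031]
 [  0.           0.           1.        ]] 0.004334105708735949 [-2.36795066 -1.64453148 -0.24580877] [-0.59811021 -0.03625618  0.39268546]
```

View pics/scene0.png

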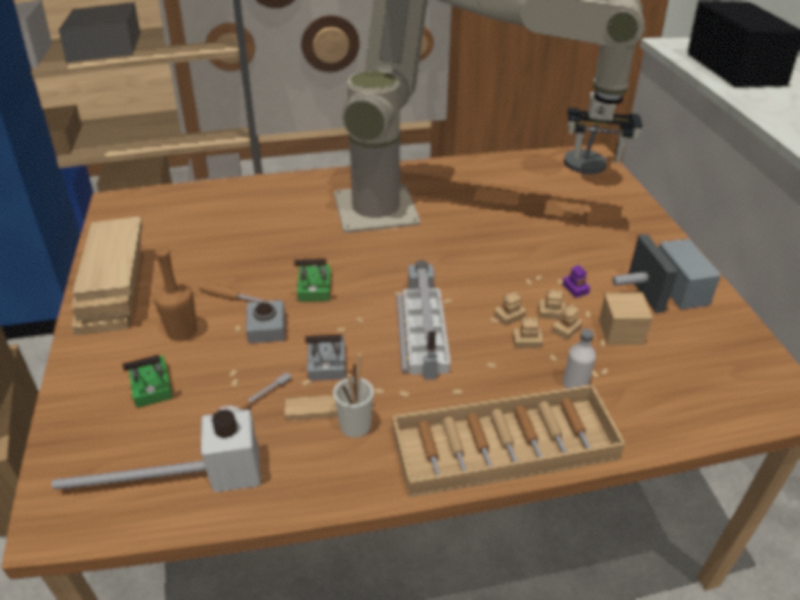

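View pics/top0.png

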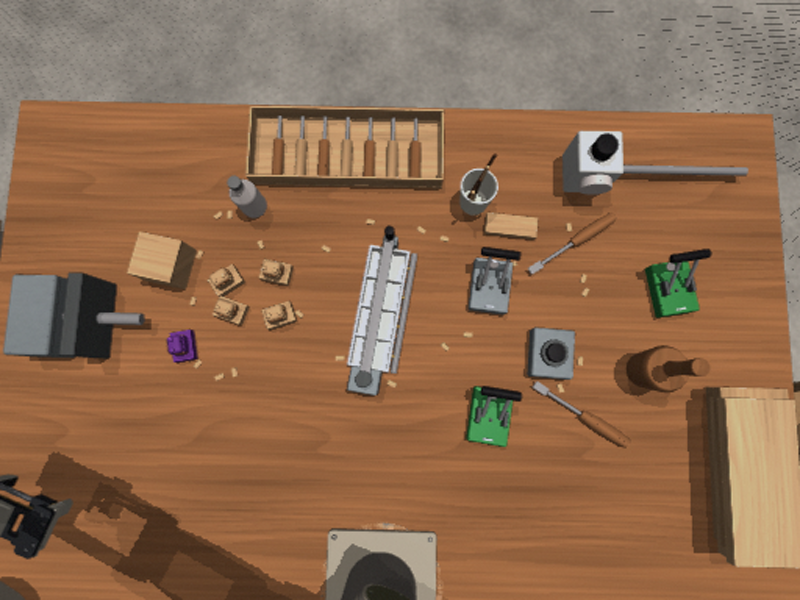

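View pics/wrist0.png

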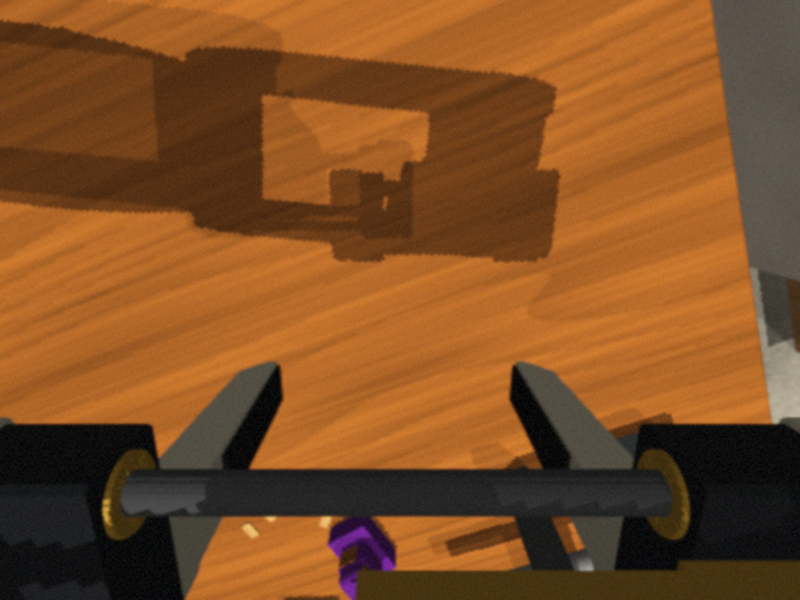

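Four owl candidates show in the top view at about (226,279), (275,271), (230,311) and (280,316); the purple look-alike is at (181,346). The grey isolator is at (491,285), with green look-alikes at (489,416) and (673,290). The tray is at (380,310) and the blow box at (551,353). Next I'll enlarge these areas.

```bash
cat > h.py <<'E'
import numpy as np, cv2
from scipy.spatial.transform import Rotation as R
from plant import *
def dist(c): return np.array([c["k1"],0,0,0,0.])
def proj(c,P):
    return cv2.projectPoints(np.array(P,float).reshape(-1,1,3),np.array(c["rvec"],float),np.array(c["tvec"],float),c["K"],dist(c))[0].reshape(-1,2)
def ray(c,uv):
    n=cv2.undistortPoints(np.array(uv,float).reshape(-1,1,2),c["K"],dist(c)).reshape(-1,2)
    Rm=R.from_rotvec(c["rvec"]).as_matrix(); o=-Rm.T@c["tvec"]
    return o,(Rm.T@np.c_[n,np.ones(len(n))].T).T
def onz(c,uv,z):
    o,d=ray(c,uv); return o+d*((z-o[2])/d[:,2])[:,None]
def crop(c,x0,y0,w,h,s,name,pts=None,cols=None):
    im=cv2.resize(c["frame"][y0:y0+h,x0:x0+w,::-1],None,fx=s,fy=s,interpolation=cv2.INTER_CUBIC)
    if pts is not None:
        for p in pts:
            q=((np.array(p)+.5-[x0,y0])*s).astype(int); cv2.circle(im,tuple(map(int,q)),2,(0,0,255),-1)
    cv2.imwrite("pics/"+name,im)
def st():
    s=read_state(); Rm=R.from_rotvec(s["orientation"]).as_matrix()
    return s,Rm
def go(target,yaw=None,R_t=None):
    """rows numbers for target tcp pos with tool down, tool y axis along world yaw angle"""
    s,Rm=st(); d=Rm.T@(np.array(target)-s["tool_pos"])
    if yaw is not None: R_t=down(yaw,Rm)
    r=R.from_matrix(Rm.T@R_t).as_rotvec() if R_t is not None else np.zeros(3)
    return d/0.1, r/np.pi
def down(yaw,Rm=None):
    z=np.array([0,0,-1.]); y=np.array([np.cos(yaw),np.sin(yaw),0]); A=np.c_[np.cross(y,z),y,z]
    if Rm is not None and np.trace(Rm.T@A)<1: y=-y; A=np.c_[np.cross(y,z),y,z]
    return A
E
python3 - <<'E'
from h import *
c=read_camera("top")
np.save("top0.npy",c,allow_pickle=True)
crop(c,100,140,130,100,6,"t_owls.png")
crop(c,205,135,75,125,4.8,"t_tray.png")
crop(c,285,145,110,150,4,"t_iso.png")
E
```

```text
(no output)
```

View pics/t_owls.png

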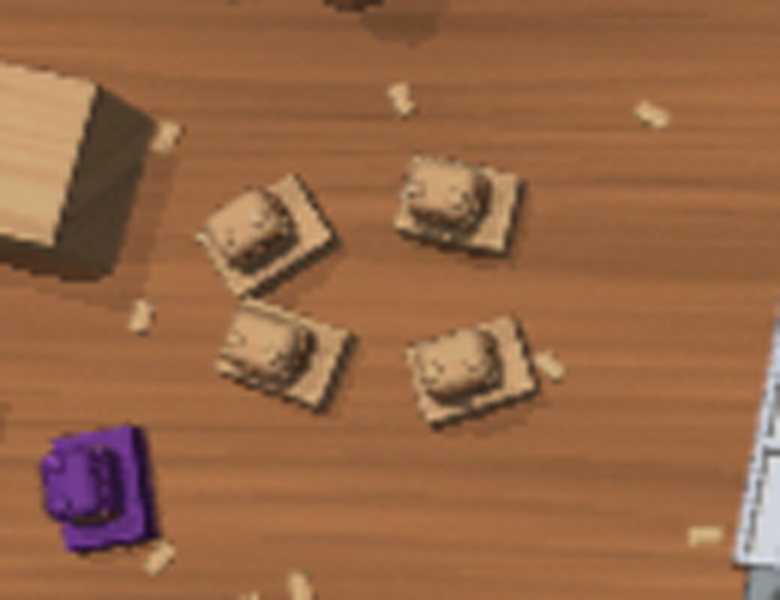

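View pics/t_tray.png

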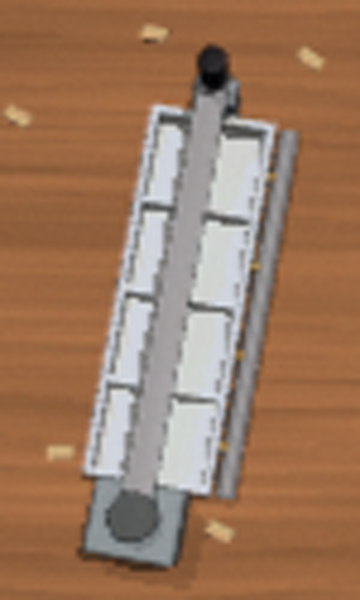

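View pics/t_iso.png

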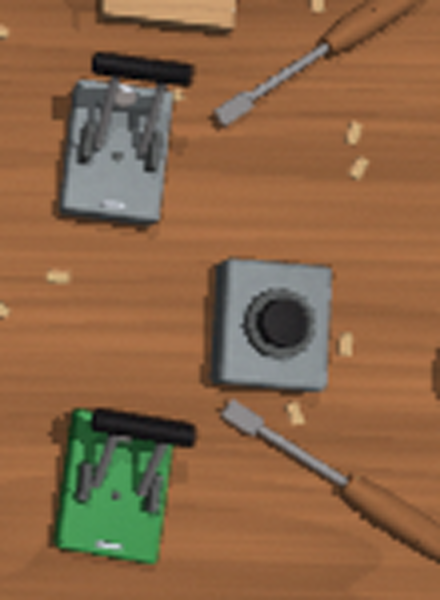

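```bash
cat > m0.py <<'E'
from h import *
c=np.load("top0.npy",allow_pickle=True).item()
def px(l,x0,y0,s): return (np.array(l,float)+.5)/s-.5+[x0,y0]
A=dict(A=[(198,238),(293,175),(338,240),(245,297)],B=[(413,155),(525,180),(505,253),(395,228)],C=[(247,300),(355,335),(323,410),(217,370)],D=[(407,350),(512,317),(540,390),(435,427)])
for k,l in A.items():
    p=onz(c,px(l,100,140,6),.024)[:,:2]
    print(k,p.mean(0).round(4), 'long',np.linalg.norm(p[1]-p[0]).round(3),np.linalg.norm(p[2]-p[3]).round(3),'short',np.linalg.norm(p[2]-p[1]).round(3), np.linalg.norm(p[3]-p[0]).round(3),'yaw_y',np.degrees(np.arctan2(*(p[0]-p[1]+p[3]-p[2])[::-1])).round(1))
p=onz(c,px([(158,105),(275,125),(208,495),(85,477)],205,135,4.8),.03)[:,:2]
print('tray',p.round(3).tolist(),p.mean(0)); d=p[0]+p[1]-p[2]-p[3]; print('x yaw',np.degrees(np.arctan2(d[1],d[0])),np.linalg.norm(d)/2,np.linalg.norm(p[1]-p[0]))
print('kgrip',onz(c,px([(212,58)],205,135,4.8),.129),'hinge',onz(c,px([(133,517)],205,135,4.8),.095))
p=onz(c,px([(96,64),(191,74)],285,145,4),.116);print('iso grip',p,p.mean(0),np.linalg.norm(p[0]-p[1]))
p=onz(c,px([(78,80),(172,90),(158,222),(60,212)],285,145,4),.036);print('isobox',p[:,:2].round(3).tolist(),p.mean(0))
p=onz(c,px([(286,321)],285,145,4),.068);print('blow',p)
print(-R.from_rotvec(c["rvec"]).as_matrix().T@c["tvec"])
E
python3 m0.py
```

```text
A [0.6086 0.3455] long 0.062 0.059 short 0.045 0.043 yaw_y 125.0
B [0.6296 0.2412] long 0.064 0.063 short 0.042 0.042 yaw_y 78.4
C [0.5443 0.3318] long 0.063 0.063 short 0.044 0.041 yaw_y 72.1
D [0.5371 0.2284] long 0.06 0.06 short 0.043 0.045 yaw_y 110.0
tray [[0.69, 0.039], [0.678, -0.042], [0.424, -0.002], [0.434, 0.08]] [0.55678867 0.01893915]
x yaw -8.940755932217053 0.2580674489681795 0.08195867329298868
kgrip [[ 0.69681325 -0.00085029  0.129     ]] hinge [[0.40850651 0.0422072  0.095     ]]
iso grip [[ 0.66054478 -0.18408898  0.116     ]
 [ 0.65429069 -0.25634765  0.116     ]] [ 0.65741773 -0.22021832  0.116     ] 0.07252881136305314
isobox [[0.666, -0.18], [0.659, -0.257], [0.55, -0.245], [0.557, -0.166]] [ 0.60821247 -0.21228968  0.036     ]
blow [[ 0.47104975 -0.33845982  0.068     ]]
[ 0.40690956 -0.04116847  1.16089352]
```

Call:
move_arm --pt "-0.5 -0.4 -0.4 0 0 0 0" --pt "-1 -0.8 -0.8 0 0 0 0" --pt "-1 -0.8 -0.8 0 0 0 0" --squeeze 20

```text
t: 0.5
tool_pos: [0.2754, 0.4514, 0.2983]
orientation: [-0.557, -3.091, 0.002]
force: [1.3, 0.6, 0.4]
opening: 0.0739
```

Call:
move_arm --pt "-0.4 -0.3 0 0 0 0 0" --pt "-0.7 -0.6 0 0 0 0 0" --pt "-1 -0.83 0 0 0 0 0"

```text
t: 0.8
tool_pos: [0.3405, 0.3382, 0.2984]
orientation: [0.559, 3.091, 0.001]
force: [-0.1, 0.6, 0.7]
opening: 0.0499
```

Call:
move_arm --pt "-0.4 -0.3 0 0 0 0.05 0" --pt "-0.7 -0.6 0 0 0 0.1 0" --pt "-1 -0.83 0 0 0 0.15 0"

```text
t: 1.1
tool_pos: [0.4049, 0.2253, 0.2982]
orientation: [1.244, 2.884, 0.0]
force: [-0.2, 0.3, -0.1]
opening: 0.0463
```

```bash
python3 - <<'E'
from h import *
s,Rm=st(); print(s["t"],s["tool_pos"],Rm.round(3).tolist(),s["q"])
print(go((0.657,-0.219,0.22),np.radians(-6)))
E
```

```text
1.1 [0.40492329 0.22525151 0.29817102] [[-0.686, 0.727, 0.0], [0.727, 0.686, -0.0], [-0.0, 0.0, -1.0]] [ 3.97056651e-01 -2.64108586e-01  1.72184696e+00 -1.55875700e-04
  1.68368414e+00 -3.59315764e-01]
(array([-4.96100826, -1.21540701,  0.78259895]), array([5.93452239e-05, 4.67521049e-05, 2.74088556e-01]))
```

Call:
move_arm --pt "-0.4 0 0 0 0 0.045 0" --pt "-0.8 0 0 0 0 0.09 0" --pt "-1 -0.4 0 0 0 0.14 0" --pt "-1 -0.8 0 0 0 0.185 0" --pt "-1 -1 0 0 0 0.23 0" --pt "-1 -1 0 0 0 0.274 0"

```text
t: 1.7
tool_pos: [0.4003, 0.0842, 0.2982]
orientation: [2.336, 2.1, -0.0]
force: [0.4, 0.6, -0.1]
opening: 0.0465
```

```bash
python3 - <<'E'
from h import *
s,Rm=st(); print(s["t"],s["tool_pos"],s["q"])
print(go((0.657,-0.219,0.22),np.radians(-6)))
E
```

```text
1.7 [0.40027307 0.08422974 0.29824931] [ 8.23098959e-02 -4.20573432e-01  1.84338135e+00 -4.41067543e-04
  1.71850217e+00  1.88211357e-01]
(array([-2.74345877,  2.87330827,  0.78455591]), array([ 0.00011426,  0.00011965, -0.00039683]))
```

Call:
move_arm --pt "-0.3 0.33 0 0 0 0 0" --pt "-0.6 0.65 0 0 0 0 0" --pt "-0.9 1 0 0 0 0 0"

```text
t: 2.0
tool_pos: [0.4928, -0.0146, 0.2984]
orientation: [2.326, 2.111, 0.001]
force: [-0.3, 0.9, -0.2]
opening: 0.0465
```

Call:
move_arm --pt "-0.3 0.33 0 0 0 0 0" --pt "-0.6 0.65 0 0 0 0 0" --pt "-0.9 0.9 0 0 0 0 0" --pt "-0.9 0.9 0 0 0 0 0"

```text
t: 2.4
tool_pos: [0.5739, -0.1156, 0.2959]
orientation: [-2.33, -2.105, 0.004]
force: [-0.6, 0.9, -0.4]
opening: 0.0464
```

```bash
python3 - <<'E'
from h import *
s,Rm=st(); print(s["t"],s["tool_pos"],s["q"])
print(go((0.657,-0.219,0.22),np.radians(-6)))
c=read_camera("wrist"); np.save("w1.npy",c,allow_pickle=True)
crop(c,0,0,512,384,1.5,"w1.png")
print(-R.from_rotvec(c["rvec"]).as_matrix().T@c["tvec"])
E
```

```text
2.4 [ 0.57387522 -0.11558513  0.2959406 ] [-2.85594481e-01  7.44162365e-02  1.40848242e+00 -1.13486520e-03
  1.66112926e+00 -1.84283888e-01]
(array([-0.94417726,  0.93364503,  0.7576082 ]), array([-0.00082761,  0.00021308,  0.00105302]))
[ 0.58318089 -0.03410247  0.46238377]
```

View pics/w1.png

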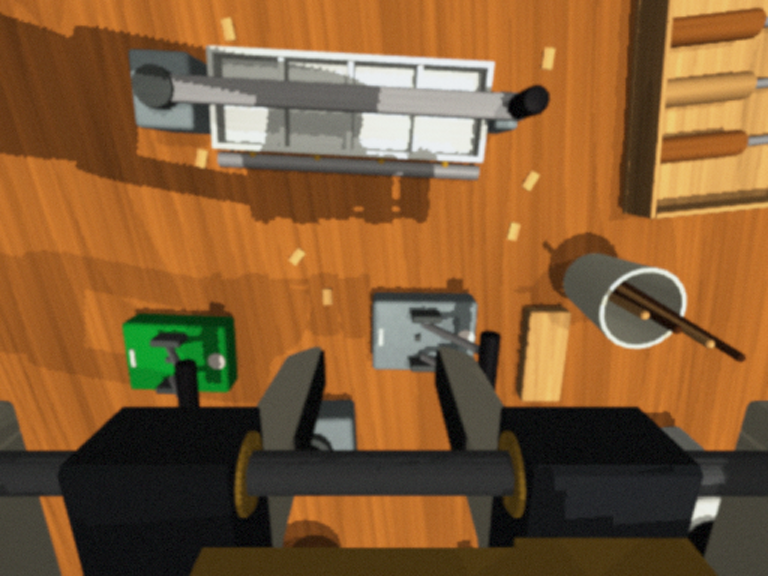

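```bash
python3 - <<'E'
from h import *
t=np.load("top0.npy",allow_pickle=True).item(); w=np.load("w1.npy",allow_pickle=True).item()
# triangulate mug rim centre & tool tip
def tri(a,b):
    o1,d1=ray(t,[a]);o2,d2=ray(w,[b]);d1=d1[0];d2=d2[0]
    s=np.linalg.lstsq(np.c_[d1,-d2],o2-o1,rcond=None)[0]; p,q=o1+s[0]*d1,o2+s[1]*d2
    return ((p+q)/2).round(4),np.linalg.norm(p-q).round(4)
T=lambda x,y:((x+.5)/1.5625-.5,(y+.5)/1.5625-.5); W=lambda x,y:((x+.5)/1.5-.5,(y+.5)/1.5-.5)
print('mug rim',tri(T(479,189),W(642,307)),'stick tip',tri(T(494,155),W(742,356)))
print('kgrip top',tri(T(390,231.5),W(535,98)))
p=onz(w,[W(208,47),W(494,63),W(483,163),W(212,150)],.03)[:,:2]
print('tray',p.round(4).tolist(),p.mean(0).round(4)); d=p[1]+p[2]-p[0]-p[3]; print(np.degrees(np.arctan2(d[1],d[0])),np.linalg.norm(d)/2,np.linalg.norm(p[0]-p[3]),np.linalg.norm(p[1]-p[2]))
p=onz(w,[W(374,294),W(475,297),W(474,370),W(374,367)],.036)[:,:2]
print('iso',p.round(4).tolist(),p.mean(0).round(4)); d=p[1]+p[2]-p[0]-p[3]; print(np.degrees(np.arctan2(d[1],d[0])),np.linalg.norm(d)/2)
print('grip end', onz(w,[W(489,334)],.116), 'hinge',onz(w,[W(153,87)],.095))
E
```

```text
mug rim (array([ 0.79  , -0.1755,  0.1134]), np.float64(0.0052)) stick tip (array([ 0.8359, -0.1983,  0.1681]), np.float64(0.0))
kgrip top (array([ 0.6859, -0.0045,  0.156 ]), np.float64(0.0016))
tray [[0.44, 0.0778], [0.6923, 0.0395], [0.6801, -0.0452], [0.4247, -0.0076]] [0.5593 0.0161]
-8.507425478902842 0.25664662716290737 0.08681430238439901 0.08560568268568061
iso [[0.563, -0.1632], [0.6666, -0.1769], [0.6625, -0.2604], [0.5543, -0.246]] [ 0.6116 -0.2116]
-7.551005470618785 0.1068307151392296
grip end [[ 0.66173293 -0.18481477  0.116     ]] hinge [[0.41316768 0.03826763 0.095     ]]
```

Call:
move_arm --pt "-0.3 0.3 0 0 0 0 0" --pt "-0.6 0.6 0 0 0 0 0" --pt "-0.93 0.94 0 0 0 0 0" --pt "-0.93 0.94 0.4 0 0 0 0" --pt "-0.93 0.94 0.8 0 0 0 0" --pt "-0.93 0.94 0.8 0 0 0 0"

```text
t: 3.05
tool_pos: [0.6537, -0.2112, 0.2101]
orientation: [-2.318, -2.103, 0.008]
force: [-0.4, -0.0, -2.0]
opening: 0.0461
```

```bash
python3 - <<'E'
from h import *
s,Rm=st(); print(s["t"],s["tool_pos"],s["q"])
print(go((0.657,-0.218,0.105),np.radians(-7)))
c=read_camera("wrist"); np.save("w2.npy",c,allow_pickle=True)
crop(c,0,0,512,384,1.5,"w2.png")
E
```

```text
3.05 [ 0.65368791 -0.21117871  0.21005608] [-3.87259607e-01  3.82729479e-01  1.20871521e+00  3.34909890e-04
  1.56291587e+00 -2.90012861e-01]
(array([-0.06884593,  0.05233563,  1.0497377 ]), array([-0.00387951, -0.00121612,  0.00793266]))
```

View pics/w2.png

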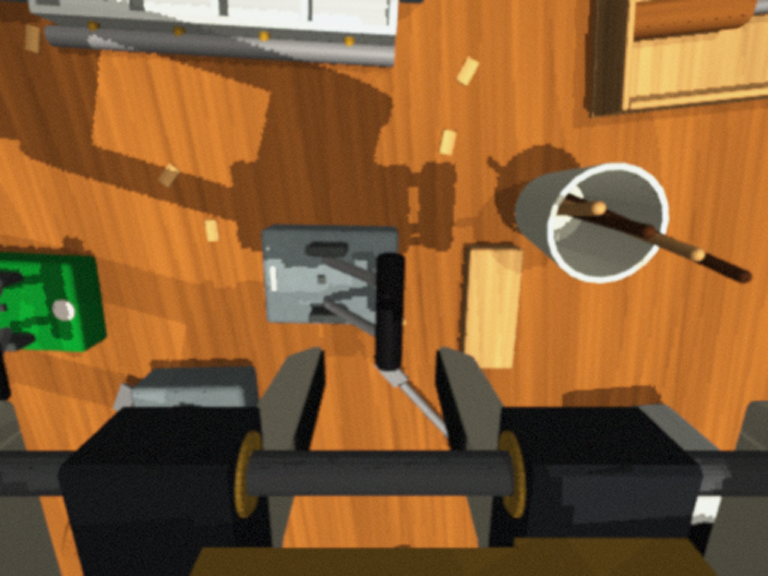

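Call:
move_arm --pt "-0.07 0.05 0.4 0 0 0 0" --pt "-0.07 0.05 0.8 0 0 0 0" --pt "-0.07 0.05 1 0 0 0 0" --pt "-0.07 0.05 1 0 0 0 0"

```text
t: 3.5
tool_pos: [0.6605, -0.2197, 0.1173]
orientation: [-2.324, -2.109, 0.002]
force: [0.4, 0.3, -1.1]
opening: 0.0463
```

Call:
move_arm --pt "0 0 0.07 0 0 0 -0.3" --pt "0 -0.1 0.07 0 0 0 -0.3" --pt "0 -0.3 0 0 0 0 -0.3" --pt "0 -0.5 -0.03 0 0 0 -0.3" --pt "0 -0.7 0 0 0 0 -0.3" --pt "0 -0.9 0.07 0 0 0 -0.3" --pt "0 -1 0.07 0 0 0 -0.3" --pt "0 -1 0.07 0 0 0 -0.3"

```text
t: 4.3
tool_pos: [0.5626, -0.2116, 0.1137]
orientation: [2.325, 2.108, 0.002]
force: [-0.3, 0.7, 0.2]
opening: 0.0327
```

```bash
python3 - <<'E'
from h import *
s,Rm=st(); print(s["t"],s["tool_pos"],s["force"])
c=read_camera("wrist"); np.save("w3.npy",c,allow_pickle=True)
crop(c,0,0,512,384,1.5,"w3.png")
E
```

```text
4.3 [ 0.56264887 -0.21160532  0.11370273] [-0.33601162  0.68027855  0.24063305]
```

View pics/w3.png

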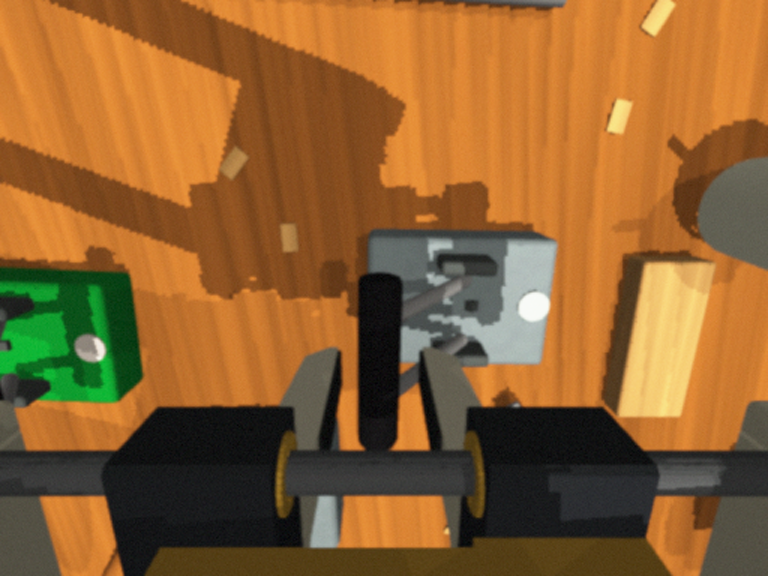

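Throwing the lever worked: it leans to the -x side with its grip at (380,360), and the white disc end is clear, so the isolator is off. Next is the keeper.

Call:
move_arm --pt "0 0 -0.5 0 0 0 0" --pt "0 0 -1 0 0 0 0.2" --pt "0.3 0.2 -1 0 0 -0.04 0.2" --pt "0.6 0.5 -1 0 0 -0.08 0.2" --pt "1 0.8 -1 0 0 -0.13 0.2" --pt "1 1 -1 0 0 -0.175 0.2" --pt "1 1 -1 0 0 -0.22 0.2" --pt "1 1 -1 0 0 -0.27 0.2"

```text
t: 5.15
tool_pos: [0.6733, -0.1207, 0.2117]
orientation: [1.252, 2.88, 0.001]
force: [-0.5, 0.2, 0.0]
opening: 0.0555
```

```bash
python3 - <<'E'
from h import *
s,Rm=st(); print(s["t"],s["tool_pos"],s["q"])
print(go((0.697,-0.002,0.2),np.radians(60)))
E
```

```text
5.15 [ 0.67329446 -0.1207013   0.21173811] [-2.52363743e-01  3.59234437e-01  1.23480369e+00  1.03867194e-04
  1.54615773e+00 -1.00301575e+00]
(array([0.70643137, 0.98292537, 0.11741314]), array([ 0.00021206,  0.00039404, -0.09439416]))
```

Call:
move_arm --pt "0.3 0.4 0.1 0 0 -0.04 0.2" --pt "0.6 0.8 0.1 0 0 -0.08 0.2" --pt "0.71 0.98 0.1 0 0 -0.094 0.2" --pt "0.71 0.98 0.1 0 0 -0.094 0.2"

```text
t: 5.55
tool_pos: [0.6971, 0.0014, 0.202]
orientation: [0.817, 3.032, 0.002]
force: [0.4, 0.7, 0.6]
opening: 0.0556
```

```bash
python3 - <<'E'
from h import *
s,Rm=st(); print(s["t"],s["tool_pos"],s["q"])
print(go((0.697,-0.002,0.095),np.radians(60)))
c=read_camera("wrist"); np.save("w4.npy",c,allow_pickle=True)
crop(c,0,0,512,384,1.5,"w4.png")
print(proj(c,[(0.697,-.002,.129),(0.697,-.002,.087)])*1.5)
E
```

```text
5.55 [0.69708295 0.0013501  0.20198386] [-7.21755905e-02  3.98697604e-01  1.20325733e+00  1.10082176e-03
  1.53787074e+00 -1.11659108e+00]
(array([-0.01493277, -0.03126932,  1.06980226]), array([ 0.000561  ,  0.00035254, -0.00089678]))
[[375.63570557 310.71669398]
 [376.12986213 290.31893015]]
```

View pics/w4.png

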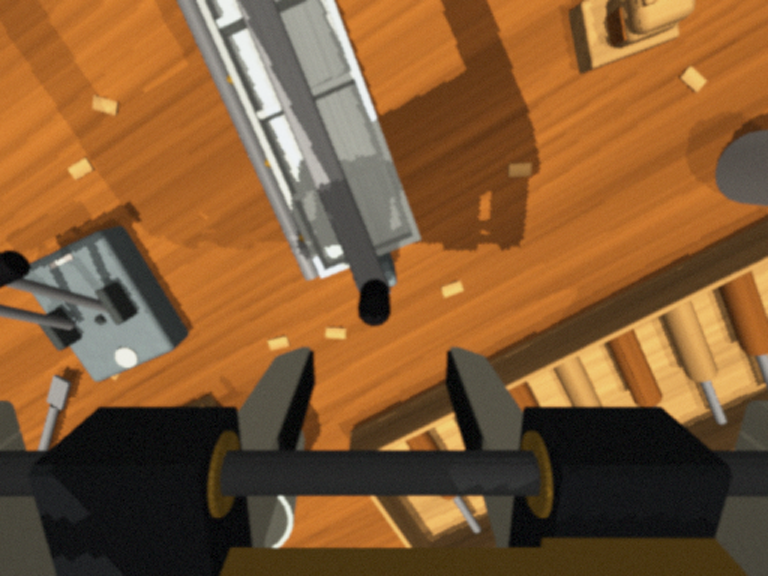

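Call:
move_arm --pt "0 -0.03 0.4 0 0 0 0.2" --pt "0 -0.03 0.8 0 0 0 0.2" --pt "0 -0.03 1 0 0 0 0.2" --pt "0 -0.03 1 0 0 0 -0.35" --pt "0 -0.03 1 0 0 0 -0.35" --pt "0 -0.03 1 0 0 0 -0.35" --pt "0 -0.03 1 0 0 0 -0.35"

```text
t: 6.3
tool_pos: [0.6956, -0.0059, 0.1039]
orientation: [0.826, 3.027, 0.001]
force: [-0.3, 0.0, 0.7]
opening: 0.0317
```

```bash
cat > arc.py <<'E'
from h import *
import sys
# angles of bar (rad joint) list, yaw interpolation
H=np.array([0.411,0.0395]); L=.29; ty=np.radians(-8.55)
def tgt(th): a=ty+th; return np.r_[H+L*np.array([np.cos(a),np.sin(a)]),float(sys.argv[3]) if len(sys.argv)>3 else .1]
s,Rm=st(); print(s["t"],s["tool_pos"],s["opening"],s["force"])
d=s["tool_pos"][:2]-H; print('now th',np.arctan2(d[1],d[0])-ty,np.hypot(*d))
for p in sys.argv[1].split(','):
    th=float(p); f=[float(v) for v in sys.argv[2].split(',')]; yaw=f[0]+(f[1]-f[0])*th/1.65
    a,b=go(tgt(th),np.radians(yaw)); print(th,a.round(3),b.round(3))
E
python3 arc.py 0.1,0.2,0.3,0.4,.5 60,130
```

```text
6.3 [ 0.69564439 -0.0059404   0.10390723] 0.03166686266009114 [-0.2550864   0.04276412  0.73230584]
now th -0.009077787052421432 0.28824860812240594
0.1 [0.115 0.294 0.039] [ 0.     0.001 -0.026]
0.2 [0.263 0.543 0.039] [ 0.     0.001 -0.05 ]
0.3 [0.434 0.777 0.039] [ 0.     0.001 -0.074]
0.4 [0.628 0.992 0.038] [ 0.     0.001 -0.097]
0.5 [0.843 1.187 0.038] [ 0.     0.001 -0.121]
```

Call:
move_arm --pt "0.05 0.15 0.04 0 0 -0.013 -0.35" --pt "0.115 0.3 0.04 0 0 -0.026 -0.35" --pt "0.26 0.54 0.04 0 0 -0.05 -0.35" --pt "0.43 0.78 0.04 0 0 -0.074 -0.35" --pt "0.63 0.99 0.04 0 0 -0.097 -0.35" --pt "0.63 0.99 0.04 0 0 -0.097 -0.35"

```text
t: 6.9
tool_pos: [0.6889, 0.1176, 0.0971]
orientation: [-0.342, -3.122, -0.002]
force: [0.1, -0.1, -0.4]
opening: 0.0299
```

```bash
python3 arc.py 0.5,0.6,0.7,0.8 60,130; python3 - <<'E'
from h import *
c=read_camera("wrist")
crop(c,0,0,512,384,1.5,"w5.png")
E
```

```text
6.9 [0.68890806 0.11761602 0.09705389] 0.029935224297443948 [ 0.06179443 -0.11983    -0.40933583]
now th 0.4232409820276769 0.2886780217600513
0.5 [ 0.101  0.198 -0.029] [ 0.    -0.    -0.021]
0.6 [ 0.269  0.434 -0.029] [ 0.    -0.    -0.044]
0.7 [ 0.46   0.652 -0.028] [ 0.    -0.    -0.068]
0.8 [ 0.672  0.85  -0.028] [ 0.001 -0.    -0.091]
```

View pics/w5.png

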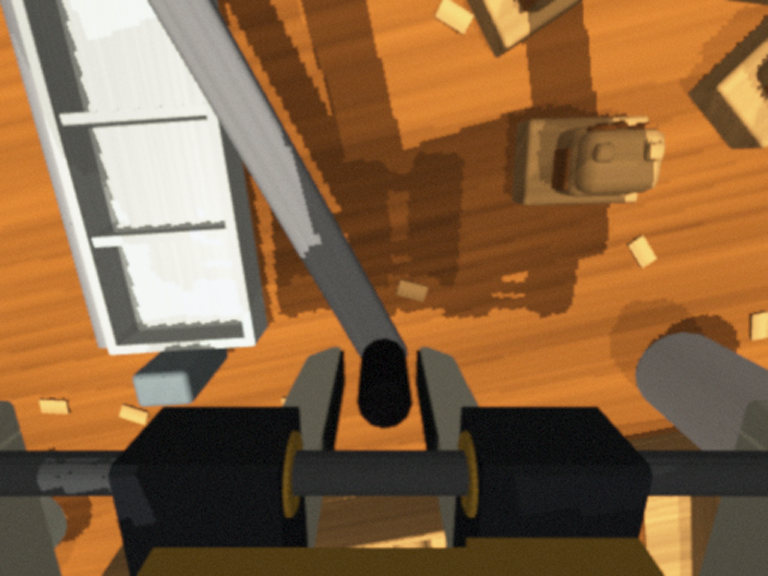

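Call:
move_arm --pt "0.1 0.2 -0.03 0 0 -0.021 -0.35" --pt "0.27 0.43 -0.03 0 0 -0.044 -0.35" --pt "0.46 0.65 -0.03 0 0 -0.068 -0.35" --pt "0.67 0.85 -0.03 0 0 -0.091 -0.35" --pt "0.67 0.85 -0.03 0 0 -0.091 -0.35"

```text
t: 7.45
tool_pos: [0.6421, 0.2128, 0.1]
orientation: [0.1, -3.139, -0.001]
force: [-0.4, 0.0, -0.4]
opening: 0.0298
```

```bash
python3 arc.py 0.9,1.0,1.1,1.2,1.3 60,130
```

```text
7.45 [0.64211472 0.21282993 0.10004197] 0.02978673884603199 [-0.36086946  0.0441775  -0.37515483]
now th 0.7927098322569531 0.2888897327650657
0.9 [0.175 0.257 0.001] [ 0.    -0.    -0.025]
1.0 [0.37  0.471 0.001] [ 0.    -0.    -0.049]
1.1 [0.585 0.665 0.002] [ 0.    -0.    -0.072]
1.2 [0.819 0.837 0.002] [ 0.    -0.    -0.096]
1.3 [1.068 0.985 0.002] [ 0.    -0.    -0.119]
```

Call:
move_arm --pt "0.17 0.26 0 0 0 -0.025 -0.35" --pt "0.37 0.47 0 0 0 -0.049 -0.35" --pt "0.58 0.66 0 0 0 -0.072 -0.35" --pt "0.82 0.84 0 0 0 -0.096 -0.35" --pt "0.82 0.84 0 0 0 -0.096 -0.35"

```text
t: 7.95
tool_pos: [0.555, 0.2904, 0.1]
orientation: [0.568, -3.089, -0.001]
force: [0.7, 1.6, -0.8]
opening: 0.0302
```

```bash
python3 arc.py 1.3,1.4,1.5,1.6,1.65,1.67 60,130
```

```text
7.95 [0.55497667 0.29039158 0.09999171] 0.030202351939936575 [ 0.66116284  1.57613361 -0.78406345]
now th 1.1990447781344702 0.2892678129432343
1.3 [0.191 0.221 0.   ] [ 0.    -0.    -0.024]
1.4 [0.406 0.415 0.001] [ 0.    -0.    -0.048]
1.5 [0.64  0.587 0.001] [ 0.    -0.    -0.071]
1.6 [0.889 0.735 0.001] [ 0.    -0.    -0.095]
1.65 [1.019 0.799 0.002] [ 0.    -0.    -0.106]
1.67 [1.072 0.823 0.002] [ 0.    -0.    -0.111]
```

Call:
move_arm --pt "0.19 0.22 0 0 0 -0.024 -0.35" --pt "0.41 0.42 0 0 0 -0.048 -0.35" --pt "0.64 0.59 0 0 0 -0.071 -0.35" --pt "0.88 0.73 0 0 0 -0.095 -0.35" --pt "1 0.8 0 0 0 -0.106 -0.35" --pt "1 0.8 0 0 0 -0.106 -0.35"

```text
t: 8.55
tool_pos: [0.4349, 0.3282, 0.1003]
orientation: [-1.067, 2.955, -0.0]
force: [1.3, -0.3, 0.5]
opening: 0.03
```

```bash
python3 arc.py 1.65,1.67 60,130;  python3 - <<'E'
from h import *
c=read_camera("wrist")
crop(c,0,0,512,384,1.5,"w6.png")
c=read_camera("top"); np.save("top1.npy",c,allow_pickle=True)
crop(c,100,140,180,120,4.4,"t1.png")
E
```

```text
8.55 [0.43493442 0.32824704 0.10029088] 0.030028265408374947 [ 1.28952892 -0.2813354   0.45654966]
now th 1.6373204104860675 0.28973731256397234
1.65 [0.025 0.027 0.003] [-0.     0.    -0.002]
1.67 [0.067 0.067 0.003] [-0.     0.    -0.006]
```

View pics/w6.png

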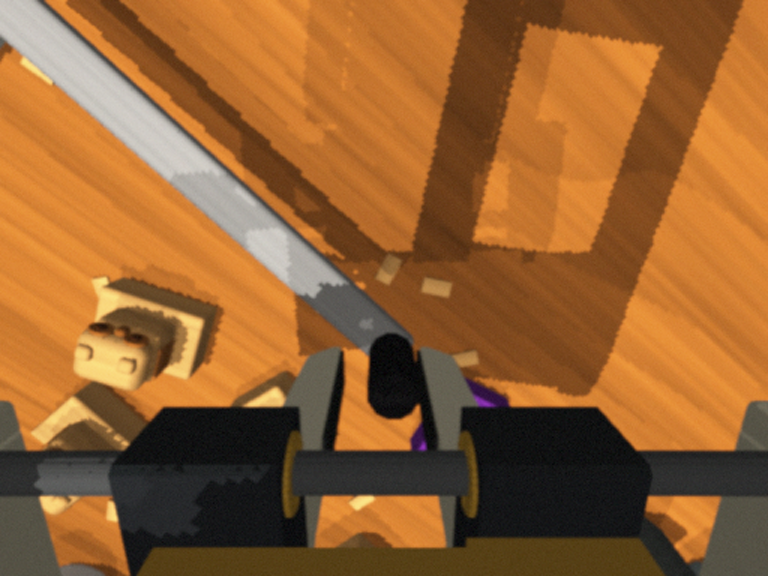

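View pics/t1.png

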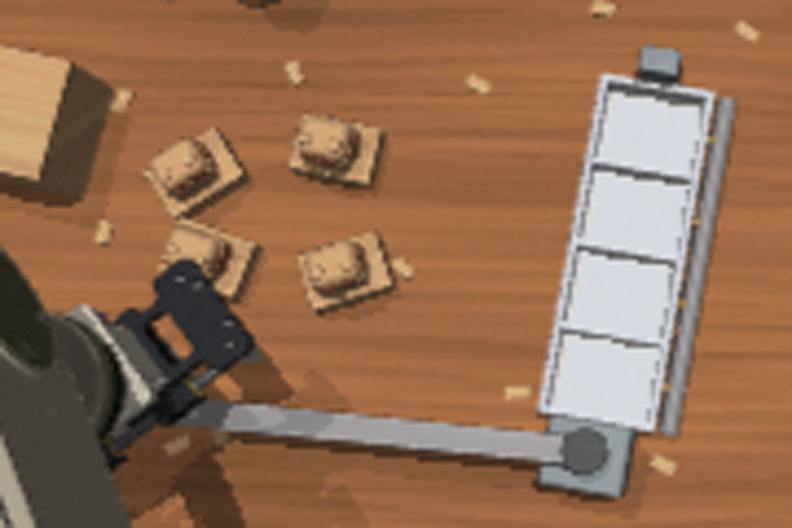

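The keeper stands open, with its post caged between the fingers at (392,375). Now I'll release it and go to the nearest owl (D).

Call:
move_arm --pt "0.03 0.03 0 0 0 0 -0.1" --pt "0.03 0.03 0 0 0 0 0.2" --pt "0.03 0.03 0 0 0 0 0.5" --pt "0.03 0.03 -0.5 0 0 0 0.5" --pt "0.03 0.03 -1 0 0 0 0.5" --pt "0.03 0.03 -1 0 0 0 0.5"

```text
t: 9.25
tool_pos: [0.4351, 0.331, 0.2088]
orientation: [-1.062, 2.943, 0.004]
force: [0.2, 0.5, -0.0]
opening: 0.069
```

```bash
python3 - <<'E'
from h import *
s,Rm=st(); print(s["t"],s["tool_pos"],s["q"])
print(go((0.537,.228,0.18),np.radians(110)))
E
```

```text
9.25 [0.43509191 0.33099805 0.20875473] [ 5.56622757e-01 -2.22189965e-02  1.66442741e+00 -9.71825994e-05
  1.48642389e+00 -1.70663238e+00]
(array([-0.12306565, -1.4428321 ,  0.29182121]), array([0.00011766, 0.00414419, 0.10930624]))
```

Call:
move_arm --pt "0 -0.4 0 0 0 0.04 0.5" --pt "-0.1 -0.8 0 0 0.004 0.08 0.5" --pt "-0.1 -1 0 0 0.004 0.109 0.5" --pt "-0.1 -1 0 0 0.004 0.109 0.5"

```text
t: 9.65
tool_pos: [0.5046, 0.256, 0.1998]
orientation: [0.537, -3.084, 0.008]
force: [0.4, 0.1, -0.5]
opening: 0.07
```

```bash
python3 - <<'E'
from h import *
s,Rm=st(); print(s["t"],s["tool_pos"],s["q"])
print(go((0.537,.228,0.18),np.radians(110)))
c=read_camera("wrist"); np.save("w7.npy",c,allow_pickle=True)
crop(c,0,0,512,384,1.5,"w7.png")
E
```

```text
9.65 [0.50458602 0.25603798 0.1998459 ] [ 0.38066067  0.06020018  1.59724025 -0.00255093  1.4963547  -1.53463371]
(array([-0.21272051, -0.37282974,  0.19701124]), array([-0.00094046, -0.00385453, -0.00138863]))
```

View pics/w7.png

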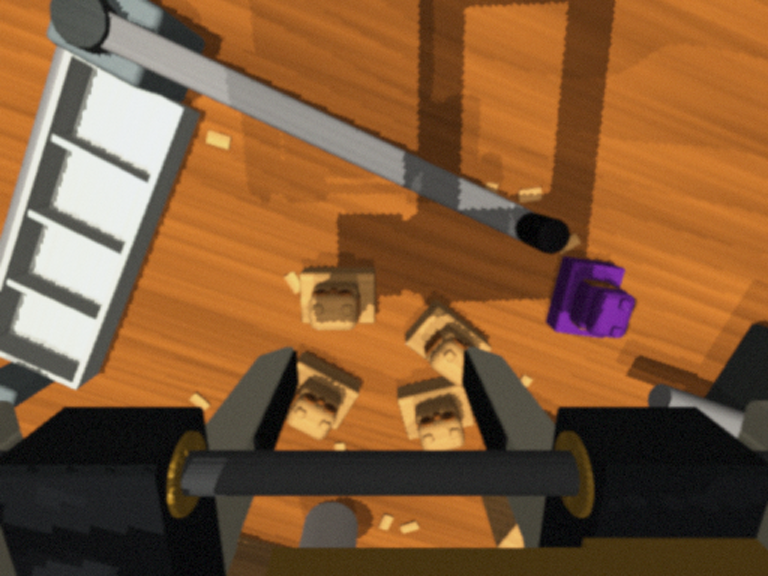

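```bash
cat >> h.py <<'E'
def owlpts(x,y,yaw):
    a=np.radians(yaw-90); Q=np.array([[np.cos(a),-np.sin(a)],[np.sin(a),np.cos(a)]])
    out=[]
    for hx,hy,z in [(22,31,24),(22,31,0),(16,18,64)]:
        l=np.array([(i*hx,j*hy) for i,j in [(-1,-1),(1,-1),(1,1),(-1,1)]])/1e3
        out.append(np.c_[l@Q.T+[x,y],np.full(4,z/1e3)])
    return out
def overlay(c,poses,x0,y0,w,h,s,name):
    im=cv2.resize(c["frame"][y0:y0+h,x0:x0+w,::-1],None,fx=s,fy=s,interpolation=cv2.INTER_CUBIC)
    for p in poses:
        for k,(P,col) in enumerate(zip(owlpts(*p),[(0,0,255),(255,0,0),(0,255,0)])):
            q=((proj(c,P)+.5-[x0,y0])*s-.5).round().astype(np.int32)
            if k!=1: cv2.polylines(im,[q],True,col,1)
    cv2.imwrite("pics/"+name,im)
E
python3 - <<'E'
from h import *
c=np.load("w7.npy",allow_pickle=True).item()
overlay(c,[(.6086,.3455,125),(.6296,.2412,78.4),(.5443,.3318,72.1),(.5371,.2284,110)],180,165,150,140,5,"o7.png")
E
```

```text
(no output)
```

View pics/o7.png

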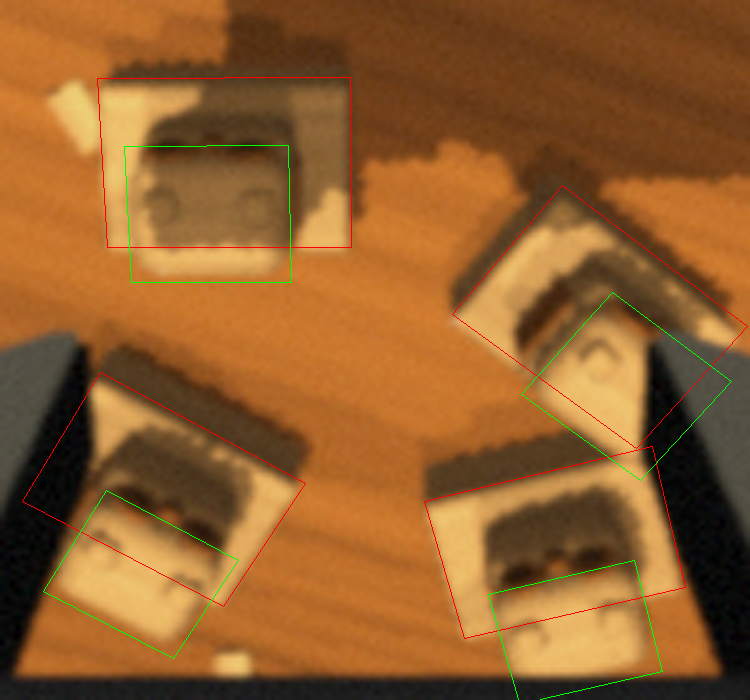

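The overlay fits all four owls to within about 3 mm, so I'll grasp D.

Call:
move_arm --pt "-0.21 -0.37 0.2 0 -0.004 0 0.5" --pt "-0.21 -0.37 0.6 0 -0.004 0 0.5" --pt "-0.21 -0.37 0.9 0 -0.004 0 0.5" --pt "-0.21 -0.37 0.9 0 -0.004 0 0.5"

```text
t: 10.1
tool_pos: [0.5299, 0.2296, 0.1045]
orientation: [0.55, -3.084, 0.005]
force: [-1.6, 0.3, -0.6]
opening: 0.0698
```

```bash
python3 - <<'E'
from h import *
s,Rm=st(); print(s["t"],s["tool_pos"])
print(go((0.537,.228,0.034),np.radians(110)))
E
```

```text
10.1 [0.52988174 0.22963743 0.10449602]
(array([-0.06748392, -0.03894167,  0.70443837]), array([-0.00046484, -0.00286373,  0.00117713]))
```

Call:
move_arm --pt "0 0 0 0 0 0 0.5" --pt "-0.05 -0.03 0.3 0 0 0 0.5" --pt "-0.05 -0.03 0.5 0 0 0 0.5" --pt "-0.05 -0.03 0.5 0 0 0 0.5"

```text
t: 10.5
tool_pos: [0.5391, 0.2293, 0.0595]
orientation: [0.55, -3.092, 0.003]
force: [-0.1, -0.7, 0.5]
opening: 0.0699
```

```bash
python3 - <<'E'
from h import *
s,Rm=st(); print(s["t"],s["tool_pos"],s["dq"].round(3))
print(go((0.537,.228,0.034),np.radians(110)))
E
```

```text
10.5 [0.53905085 0.22934389 0.05952027] [-0.001 -0.031 -0.03  -0.001  0.038  0.005]
(array([ 0.02354557, -0.0050481 ,  0.25524443]), array([-0.00062105, -0.00042123,  0.00091348]))
```

Call:
move_arm --pt "0.02 0 0.25 0 0 0 0.5" --pt "0.02 0 0.25 0 0 0 0.5" --pt "0.02 0 0.25 0 0 0 -1" --pt "0.02 0 0.25 0 0 0 -1" --pt "0.02 0 0.25 0 0 0 -1" --pt "0.02 0 0.25 0 0 0 -1" --pt "0.02 0 0.25 0 0 0 -1" --squeeze 25

```text
t: 11.2
tool_pos: [0.5384, 0.2286, 0.0357]
orientation: [-0.548, 3.092, -0.002]
force: [-0.4, 0.0, 1.6]
opening: 0.0363
```

Call:
move_arm --pt "0 0 -0.2 0 0 0 -1" --pt "0 0 -0.5 0 0 0 -1" --pt "0 0 -0.7 0 0 0 -1" --pt "0 0 -0.7 0 0 0 -1"

```text
t: 11.6
tool_pos: [0.5402, 0.2291, 0.1086]
orientation: [-0.547, 3.087, -0.002]
force: [0.3, 0.4, -0.9]
opening: 0.0358
```

```bash
cat > pk.py <<'E'
from h import *
import sys
T=np.array([.5585,.0168]); ty=np.radians(-8.55)
def pocket(i): return T+(-94.5+63*i)/1e3*np.array([np.cos(ty),np.sin(ty)])
if __name__=="__main__":
    s,Rm=st(); print(s["t"],s["tool_pos"].round(4),s["opening"].round(4),s["q"].round(2))
    p=pocket(int(sys.argv[1])); print(p, go((*p,float(sys.argv[2])),np.radians(81.45)))
E
python3 pk.py 0 .1; python3 pk.py 3 .1
```

```text
Traceback (most recent call last):
  File "pk.py", line 6, in <module>
    s,Rm=st(); print(s["t"],s["tool_pos"].round(4),s["opening"].round(4),s["q"].round(2))
                                                   ^^^^^^^^^^^^^^^^^^
AttributeError: 'float' object has no attribute 'round'
Traceback (most recent call last):
  File "pk.py", line 6, in <module>
    s,Rm=st(); print(s["t"],s["tool_pos"].round(4),s["opening"].round(4),s["q"].round(2))
                                                   ^^^^^^^^^^^^^^^^^^
AttributeError: 'float' object has no attribute 'round'
```

```bash
sed -i 's/s\["opening"\].round(4)/round(s["opening"],4)/' pk.py; python3 pk.py 0 .1
```

```text
11.6 [0.5402 0.2291 0.1086] 0.0358 [ 0.32  0.17  1.65 -0.    1.32 -1.61]
[0.46505023 0.03084955] (array([ 1.38777184, -1.60354316,  0.08085368]), array([-0.00025024,  0.00212329,  0.15912622]))
```

Call:
move_arm --pt "0.15 -0.2 0 0 0 0.04 -1" --pt "0.35 -0.45 0 0 0 0.08 -1" --pt "0.6 -0.7 0 0 0 0.12 -1" --pt "0.8 -0.95 0 0 0 0.159 -1" --pt "0.85 -1 0 0 0 0.159 -1" --pt "0.85 -1 0 0 0 0.159 -1"

```text
t: 12.2
tool_pos: [0.4916, 0.1044, 0.104]
orientation: [-0.233, -3.133, 0.003]
force: [-0.1, 0.6, -1.1]
opening: 0.0356
```

```bash
python3 pk.py 0 .1
```

```text
12.2 [0.4916 0.1044 0.104 ] 0.0356 [ 0.11 -0.05  1.88 -0.    1.3  -1.31]
[0.46505023 0.03084955] (array([ 0.15350148, -0.76708416,  0.04115655]), array([-6.36582970e-04, -8.01562826e-05,  1.49064391e-04]))
```

Call:
move_arm --pt "0.08 -0.4 0.04 0 0 0 -1" --pt "0.15 -0.77 0.04 0 0 0 -1" --pt "0.15 -0.77 0.04 0 0 0 -1" --pt "0.15 -0.77 0.04 0 0 0 -1"

```text
t: 12.6
tool_pos: [0.4665, 0.0318, 0.101]
orientation: [0.233, 3.132, -0.002]
force: [0.4, -0.1, -0.9]
opening: 0.0361
```

```bash
python3 pk.py 0 .043;  python3 - <<'E'
from h import *
c=read_camera("wrist")
crop(c,0,0,512,384,1.5,"w8.png")
E
```

```text
12.6 [0.4665 0.0318 0.101 ] 0.0361 [-0.04 -0.15  1.98 -0.    1.3  -1.46]
[0.46505023 0.03084955] (array([ 0.01401357, -0.0108099 ,  0.58005834]), array([-0.00033295,  0.00041273,  0.00022259]))
```

View pics/w8.png

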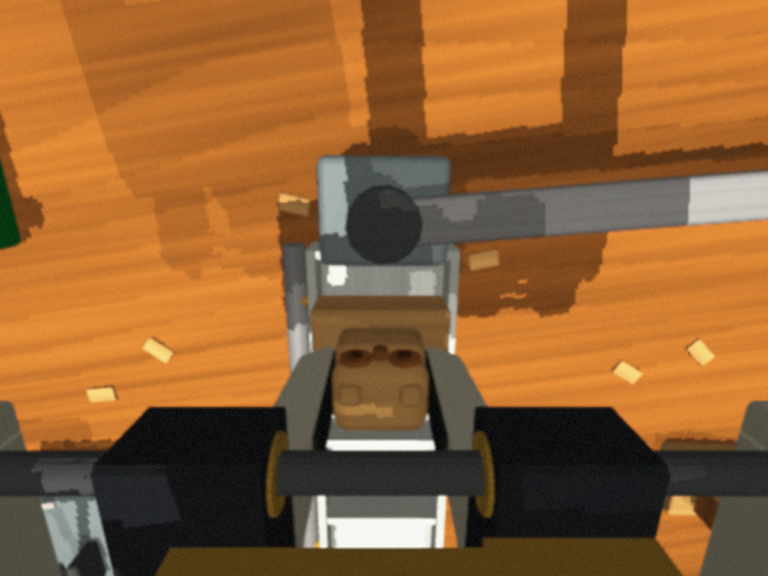

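Call:
move_arm --pt "0.01 0 0.25 0 0 0 -1" --pt "0.01 0 0.48 0 0 0 -1" --pt "0.01 0 0.58 0 0 0 -1" --pt "0.01 0 0.58 0 0 0 -1"

```text
t: 13.05
tool_pos: [0.4647, 0.0325, 0.0421]
orientation: [-0.231, -3.132, 0.002]
force: [0.1, -0.4, -1.1]
opening: 0.0359
```

Call:
move_arm --pt "0 0 0 0 0 0 0.1" --pt "0 0 0 0 0 0 0.1" --pt "0 0 0 0 0 0 0.1" --pt "0 0 -0.3 0 0 0 0.1" --pt "0 0 -0.7 0 0 0 0.3" --pt "0 0 -1 0 0 0 0.5" --pt "0 0 -1 0 0 0 0.5"

```text
t: 13.75
tool_pos: [0.4689, 0.0314, 0.1493]
orientation: [0.233, 3.122, -0.002]
force: [0.6, 0.1, -0.1]
opening: 0.0683
```

```bash
python3 - <<'E'
from h import *
s,Rm=st(); print(s["t"],s["tool_pos"],s["opening"])
print(go((0.6296,.2412,0.18),np.radians(78.4)))
c=read_camera("wrist")
crop(c,0,0,512,384,1.5,"w9.png")
E
```

```text
13.75 [0.46885756 0.03137261 0.14925646] 0.06827927331126618
(array([-1.28144042,  2.31343782, -0.294956  ]), array([-0.00012158,  0.00349741,  0.0170173 ]))
```

View pics/w9.png

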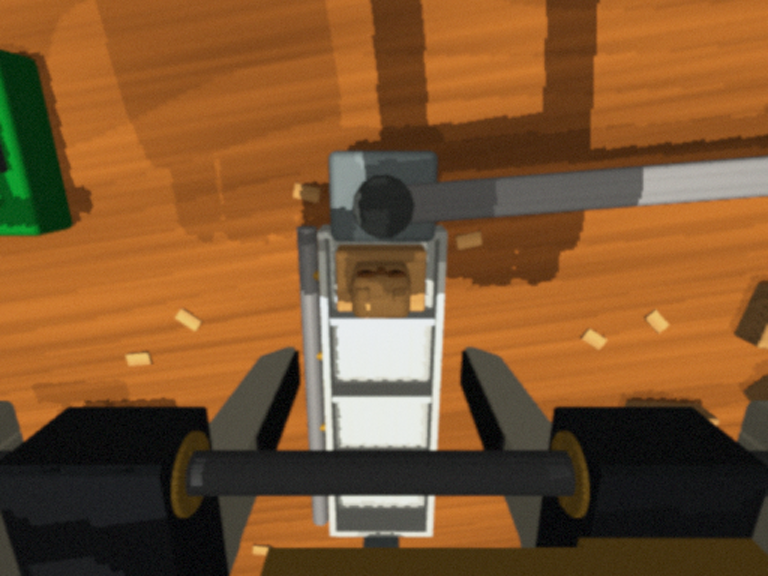

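Owl D stands centred in pocket 0 at (380,285). Next is owl B.

Call:
move_arm --pt "-0.25 0.4 -0.15 0 0 0 0.5" --pt "-0.5 0.8 -0.3 0 0 0.01 0.5" --pt "-0.64 1 -0.3 0 0 0.017 0.5"

```text
t: 14.1
tool_pos: [0.5453, 0.1234, 0.1743]
orientation: [0.318, 3.122, -0.001]
force: [0.2, -0.2, 0.6]
opening: 0.0695
```

Call:
move_arm --pt "-0.25 0.4 0 0 0 0 0.5" --pt "-0.5 0.8 0 0 0 0 0.5" --pt "-0.64 1 0 0 0 0 0.5" --pt "-0.64 1 0 0 0 0 0.5"

```text
t: 14.5
tool_pos: [0.6265, 0.2082, 0.1704]
orientation: [-0.314, -3.125, 0.003]
force: [-0.9, 0.3, 0.0]
opening: 0.0695
```

```bash
python3 - <<'E'
from h import *
s,Rm=st(); print(s["t"],s["tool_pos"],s["opening"])
c=read_camera("wrist"); 
print(go((0.6296,.2412,0.18),np.radians(78.4)))
crop(c,0,0,512,384,1.5,"w10.png")
overlay(c,[(.6086,.3455,125),(.6296,.2412,78.4),(.5443,.3318,72.1)],160,80,200,180,4,"o10.png")
E
```

```text
14.5 [0.62646382 0.20824004 0.17037622] 0.06953094394065719
(array([ 0.02936677,  0.34387355, -0.09532722]), array([-0.00098201, -0.00048628,  0.00052092]))
```

View pics/o10.png

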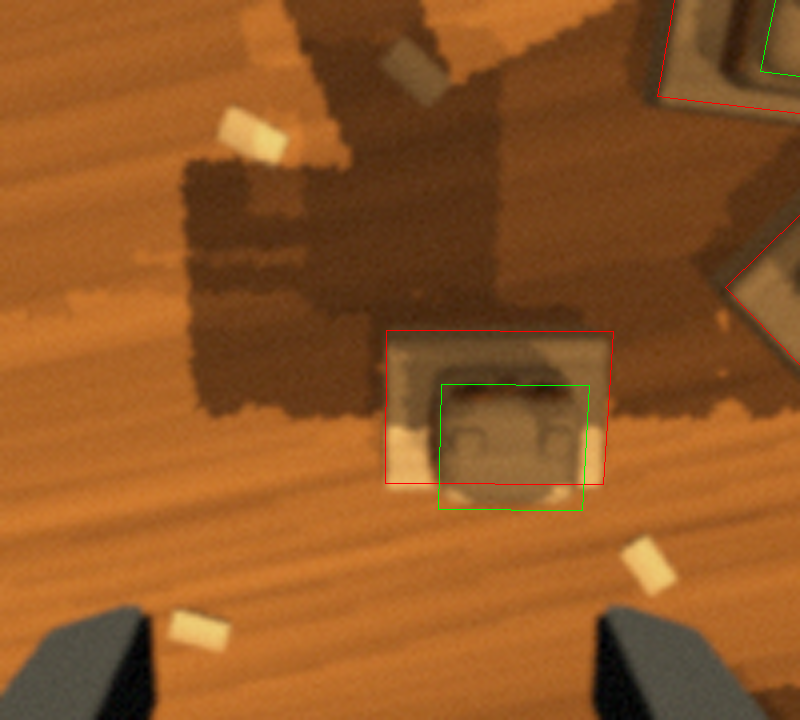

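Call:
move_arm --pt "0.03 0.34 0 0 0 0 0.5" --pt "0.03 0.34 0.4 0 0 0 0.5" --pt "0.03 0.34 0.8 0 0 0 0.5" --pt "0.03 0.34 1 0 0 0 0.5" --pt "0.03 0.34 1 0 0 0 0.5" --pt "0.03 0.34 1 0 0 0 0.5"

```text
t: 15.15
tool_pos: [0.6295, 0.239, 0.0731]
orientation: [0.318, 3.125, -0.004]
force: [0.6, 0.3, 0.8]
opening: 0.0699
```

```bash
python3 - <<'E'
from h import *
s,Rm=st(); print(s["t"],s["tool_pos"],s["opening"])
print(go((0.6296,.2412,0.035),np.radians(78.4)))
E
```

```text
15.15 [0.62948102 0.23899818 0.07306758] 0.06985175222107826
(array([0.00344136, 0.02267929, 0.38062324]), array([-0.00073013,  0.0001414 , -0.00014877]))
```

Call:
move_arm --pt "0 0.02 0.25 0 0 0 0.5" --pt "0 0.02 0.38 0 0 0 0.5" --pt "0 0.02 0.38 0 0 0 0.5" --pt "0 0.02 0.38 0 0 0 -1" --pt "0 0.02 0.38 0 0 0 -1" --pt "0 0.02 0.38 0 0 0 -1" --pt "0 0.02 0.38 0 0 0 -1" --pt "0 0.02 0.38 0 0 0 -1"

```text
t: 15.95
tool_pos: [0.6308, 0.2418, 0.0355]
orientation: [0.317, 3.124, -0.002]
force: [-0.7, -0.1, 2.3]
opening: 0.036
```

Call:
move_arm --pt "0 0 -0.2 0 0 0 -1" --pt "0 0 -0.5 0 0 0 -1" --pt "0 0 -0.68 0 0 0 -1" --pt "0 0 -0.68 0 0 0 -1"

```text
t: 16.35
tool_pos: [0.6328, 0.2426, 0.1071]
orientation: [0.316, 3.118, 0.001]
force: [0.2, 0.1, -0.9]
opening: 0.0358
```

```bash
python3 pk.py 3 .1
```

```text
16.35 [0.6328 0.2426 0.1071] 0.0358 [ 0.29  0.4   1.38 -0.    1.36 -1.08]
[0.65194977 0.00275045] (array([-0.66846559, -2.31115999,  0.07225057]), array([ 0.00037446,  0.0022474 , -0.01689003]))
```

Call:
move_arm --pt "-0.1 -0.3 0 0 0 -0.017 -1" --pt "-0.2 -0.65 0 0 0 -0.017 -1" --pt "-0.3 -1 0 0 0 -0.017 -1"

```text
t: 16.65
tool_pos: [0.6387, 0.137, 0.1013]
orientation: [-0.232, -3.132, 0.004]
force: [0.9, 0.4, -2.0]
opening: 0.0359
```

Call:
move_arm --pt "-0.1 -0.3 0 0 0 0 -1" --pt "-0.2 -0.65 0 0 0 0 -1" --pt "-0.3 -1 0 0 0 0 -1" --pt "-0.3 -1 0 0 0 0 -1"

```text
t: 17.05
tool_pos: [0.6542, 0.0297, 0.1017]
orientation: [-0.24, -3.132, 0.006]
force: [-0.5, 0.4, -2.1]
opening: 0.0361
```

```bash
python3 pk.py 3 .1
```

```text
17.05 [0.6542 0.0297 0.1017] 0.0361 [-0.03  0.35  1.44 -0.    1.34 -1.45]
[0.65194977 0.00275045] (array([-0.01908794, -0.26954283,  0.01772954]), array([-1.18662282e-03, -6.05714044e-05, -1.21082532e-03]))
```

Call:
move_arm --pt "-0.01 -0.25 0 0 0 0 -1" --pt "-0.01 -0.25 0 0 0 0 -1" --pt "-0.01 -0.25 0 0 0 0 -1"

```text
t: 17.35
tool_pos: [0.6512, 0.0099, 0.1022]
orientation: [-0.235, -3.132, 0.002]
force: [0.0, -0.3, -1.5]
opening: 0.0358
```

```bash
python3 pk.py 3 .043;  python3 - <<'E'
from h import *
c=read_camera("wrist")
crop(c,0,0,512,384,1.5,"w11.png")
E
```

```text
17.35 [0.6512 0.0099 0.1022] 0.0358 [-0.06  0.34  1.46 -0.    1.34 -1.48]
[0.65194977 0.00275045] (array([-0.01875619, -0.06863612,  0.59231202]), array([-0.00047763, -0.00013581, -0.00013709]))
```

View pics/w11.png

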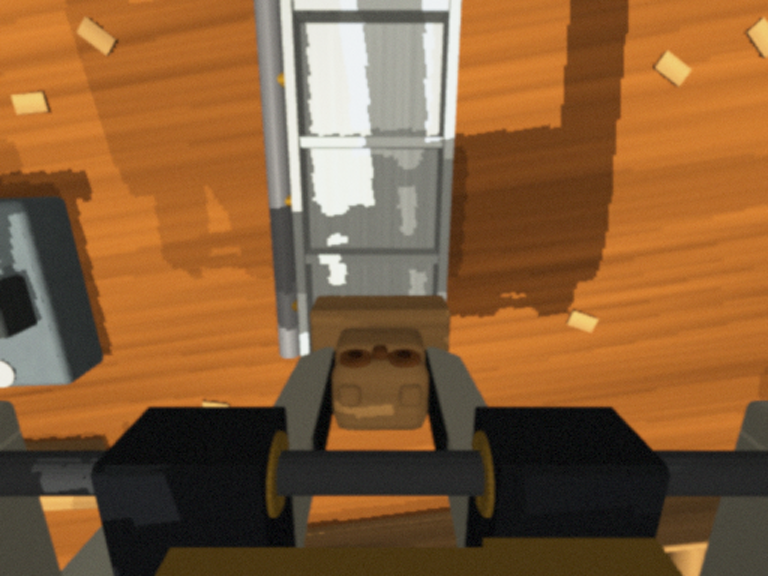

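Call:
move_arm --pt "-0.01 -0.06 0 0 0 0 -1" --pt "-0.01 -0.06 0.25 0 0 0 -1" --pt "-0.01 -0.06 0.4 0 0 0 -1" --pt "-0.01 -0.06 0.4 0 0 0 -1"

```text
t: 17.8
tool_pos: [0.6493, 0.0041, 0.0597]
orientation: [-0.232, -3.128, 0.003]
force: [-0.6, 0.5, -2.8]
opening: 0.0361
```

```bash
python3 pk.py 3 .043
```

```text
17.8 [0.6493 0.0041 0.0597] 0.0361 [-0.07  0.39  1.49 -0.    1.27 -1.49]
[0.65194977 0.00275045] (array([-0.02945292, -0.00910431,  0.16689231]), array([-0.00070304, -0.00159105,  0.00032306]))
```

Call:
move_arm --pt "-0.02 -0.01 0.1 0 0 0 -1" --pt "-0.02 -0.01 0.16 0 0 0 -1" --pt "-0.02 -0.01 0.16 0 0 0 -1" --pt "-0.02 -0.01 0.16 0 0 0 -1"

```text
t: 18.2
tool_pos: [0.6539, 0.0022, 0.0477]
orientation: [0.234, 3.132, -0.003]
force: [0.8, 0.3, -2.0]
opening: 0.0357
```

Call:
move_arm --pt "0 0 0 0 0 0 0.1" --pt "0 0 0 0 0 0 0.1" --pt "0 0 0 0 0 0 0.1" --pt "0 0 -0.3 0 0 0 0.1" --pt "0 0 -0.7 0 0 0 0.3" --pt "0 0 -1 0 0 0 0.5" --pt "0 0 -1 0 0 0 0.5"

```text
t: 18.9
tool_pos: [0.6574, 0.0021, 0.1546]
orientation: [0.233, 3.121, -0.003]
force: [-0.4, 0.7, 1.5]
opening: 0.0682
```

```bash
python3 - <<'E'
from h import *
s,Rm=st(); print(s["t"],s["tool_pos"],s["opening"])
print(go((0.6086,.3455,0.18),np.radians(125)))
c=read_camera("wrist")
crop(c,0,0,512,384,1.5,"w12.png")
c=read_camera("top"); np.save("top2.npy",c,allow_pickle=True)
overlay(c,[(.6086,.3455,125),(.5443,.3318,72.1)],100,140,180,120,4.4,"t2.png")
E
```

```text
18.9 [0.65744745 0.00213595 0.15463038] 0.06816188960716764
(array([ 0.98901483,  3.32303779, -0.26856186]), array([-0.00171278,  0.00342031, -0.24180115]))
```

View pics/w12.png

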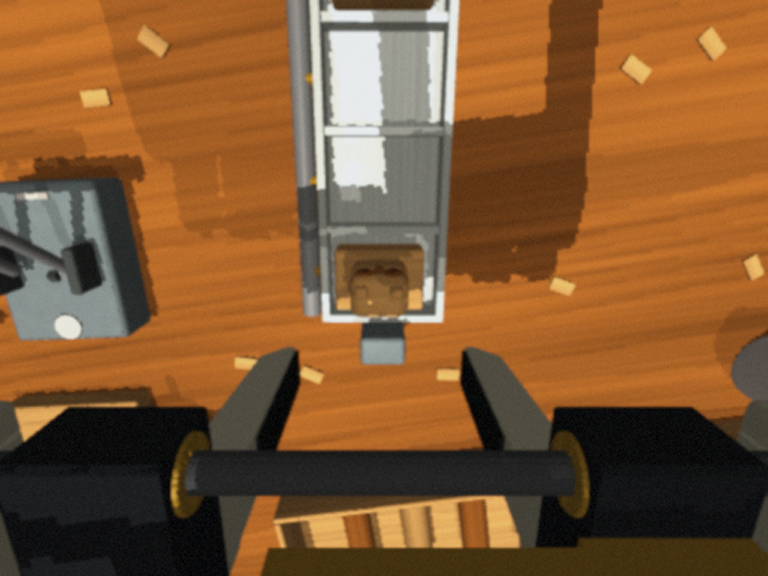

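View pics/t2.png

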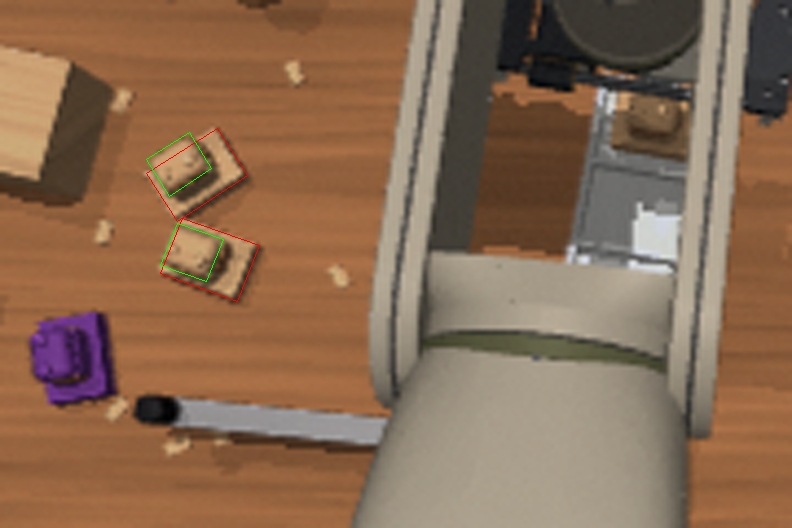

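Owl B stands in pocket 3 at (380,285); A and C have not moved. Next is owl C, for pocket 1.

```bash
python3 - <<'E'
from h import *
print(go((0.5443,.3318,0.18),np.radians(72)))
E
```

```text
(array([ 1.5782671 ,  3.09448021, -0.32152151]), array([-0.00039031,  0.00133872,  0.05262856]))
```

Call:
move_arm --pt "0.2 0.4 -0.15 0 0 0.03 0.5" --pt "0.4 0.8 -0.3 0 0 0.052 0.5" --pt "0.5 1 -0.3 0 0 0.052 0.5"

```text
t: 19.3
tool_pos: [0.6183, 0.1116, 0.1778]
orientation: [0.49, 3.102, -0.001]
force: [0.4, 0.1, 0.2]
opening: 0.0696
```

Call:
move_arm --pt "0.15 0.4 0 0 0 0 0.5" --pt "0.3 0.8 0 0 0 0 0.5" --pt "0.37 1 0 0 0 0 0.5"

```text
t: 19.6
tool_pos: [0.6128, 0.2183, 0.1748]
orientation: [-0.485, -3.102, 0.003]
force: [-0.1, -0.4, -0.7]
opening: 0.07
```

Call:
move_arm --pt "0.1 0.3 0 0 0 0 0.5" --pt "0.25 0.7 0 0 0 0 0.5" --pt "0.25 0.7 0 0 0 0 0.5"

```text
t: 19.9
tool_pos: [0.61, 0.2941, 0.1743]
orientation: [-0.481, -3.102, 0.003]
force: [-0.5, -0.7, 0.6]
opening: 0.0697
```

```bash
python3 - <<'E'
from h import *
s,Rm=st(); print(s["t"],s["tool_pos"],s["opening"])
c=read_camera("wrist"); 
print(go((0.5443,.3318,0.18),np.radians(72.1)))
overlay(c,[(.6086,.3455,125),(.5443,.3318,72.1)],140,100,240,180,3.3,"o13.png")
E
```

```text
19.9 [0.61001333 0.29411473 0.17431873] 0.0697169834331591
(array([ 0.75342242,  0.18097933, -0.05559214]), array([-0.00107944, -0.00042268,  0.00119996]))
```

View pics/o13.png

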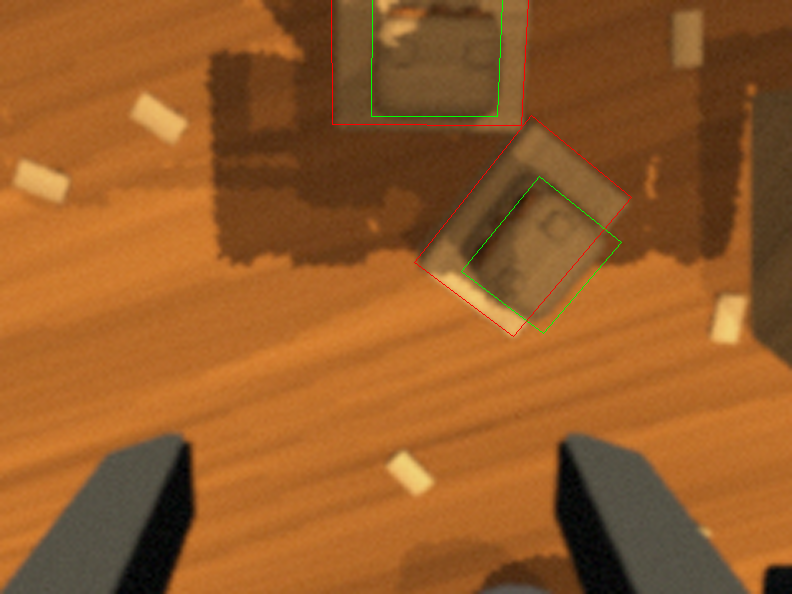

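Call:
move_arm --pt "0.4 0.1 0 0 0 0 0.5" --pt "0.75 0.18 0 0 0 0 0.5" --pt "0.75 0.18 0.4 0 0 0 0.5" --pt "0.75 0.18 0.8 0 0 0 0.5" --pt "0.75 0.18 1 0 0 0 0.5" --pt "0.75 0.18 1 0 0 0 0.5" --pt "0.75 0.18 1 0 0 0 0.5"

```text
t: 20.65
tool_pos: [0.5463, 0.3284, 0.0763]
orientation: [0.49, 3.103, -0.005]
force: [-0.1, -0.3, -0.8]
opening: 0.0698
```

```bash
python3 - <<'E'
from h import *
s,Rm=st(); print(s["t"],s["tool_pos"],s["opening"])
print(go((0.5443,.3318,0.035),np.radians(72.1)))
E
```

```text
20.65 [0.54633696 0.3283945  0.0762958 ] 0.06980111466754636
(array([0.03006284, 0.02733308, 0.41286575]), array([-0.00093072,  0.00014973, -0.0002137 ]))
```

Call:
move_arm --pt "0.03 0.02 0.25 0 0 0 0.5" --pt "0.03 0.02 0.41 0 0 0 0.5" --pt "0.03 0.02 0.41 0 0 0 0.5" --pt "0.03 0.02 0.41 0 0 0 -1" --pt "0.03 0.02 0.41 0 0 0 -1" --pt "0.03 0.02 0.41 0 0 0 -1" --pt "0.03 0.02 0.41 0 0 0 -1" --pt "0.03 0.02 0.41 0 0 0 -1"

```text
t: 21.45
tool_pos: [0.5448, 0.3327, 0.0365]
orientation: [0.488, 3.101, -0.001]
force: [0.4, -0.3, 2.0]
opening: 0.0357
```

Call:
move_arm --pt "0 0 -0.2 0 0 0 -1" --pt "0 0 -0.5 0 0 0 -1" --pt "0 0 -0.68 0 0 0 -1" --pt "0 0 -0.68 0 0 0 -1"

```text
t: 21.85
tool_pos: [0.5463, 0.3335, 0.1075]
orientation: [0.487, 3.097, 0.003]
force: [-0.1, -0.1, -1.3]
opening: 0.0359
```

```bash
python3 pk.py 1 .1
```

```text
21.85 [0.5463 0.3335 0.1075] 0.0359 [ 0.47  0.3   1.49 -0.    1.34 -0.79]
[0.52735008 0.02148318] (array([-0.77701243, -3.02789152,  0.0711265 ]), array([ 0.00067584,  0.00187878, -0.05184256]))
```

Call:
move_arm --pt "-0.1 -0.35 0 0 0 -0.02 -1" --pt "-0.2 -0.7 0 0 0 -0.04 -1" --pt "-0.27 -1 0 0 0 -0.052 -1"

```text
t: 22.15
tool_pos: [0.5381, 0.2272, 0.102]
orientation: [-0.229, -3.132, 0.005]
force: [0.2, -0.0, -0.5]
opening: 0.0359
```

Call:
move_arm --pt "-0.03 -0.35 0 0 0 0 -1" --pt "-0.06 -0.7 0 0 0 0 -1" --pt "-0.09 -1 0 0 0 0 -1" --pt "-0.09 -1 0 0 0 0 -1"

```text
t: 22.55
tool_pos: [0.5322, 0.1253, 0.1024]
orientation: [-0.238, -3.131, 0.006]
force: [0.8, 0.5, -0.9]
opening: 0.0356
```

```bash
python3 pk.py 1 .1
```

```text
22.55 [0.5322 0.1253 0.1024] 0.0356 [ 0.14  0.08  1.76 -0.    1.3  -1.28]
[0.52735008 0.02148318] (array([-0.10920383, -1.03317632,  0.02727844]), array([-0.0011792 , -0.00031146, -0.00085868]))
```

Call:
move_arm --pt "-0.03 -0.35 0 0 0 0 -1" --pt "-0.07 -0.7 0 0 0 0 -1" --pt "-0.11 -0.99 0 0 0 0 -1" --pt "-0.11 -0.99 0 0 0 0 -1" --pt "-0.11 -0.99 0 0 0 0 -1"

```text
t: 23.05
tool_pos: [0.529, 0.0293, 0.1033]
orientation: [-0.236, -3.132, 0.002]
force: [0.4, 0.5, -1.2]
opening: 0.0356
```

```bash
python3 pk.py 1 .043
```

```text
23.05 [0.529  0.0293 0.1033] 0.0356 [-0.04  0.03  1.81 -0.    1.3  -1.46]
[0.52735008 0.02148318] (array([ 0.00456087, -0.07899543,  0.60309892]), array([-4.44561062e-04, -6.30353622e-05, -3.41187422e-04]))
```

Call:
move_arm --pt "0 -0.07 0 0 0 0 -1" --pt "0 -0.07 0.25 0 0 0 -1" --pt "0 -0.07 0.4 0 0 0 -1" --pt "0 -0.07 0.4 0 0 0 -1" --pt "0 -0.07 0.4 0 0 0 -1"

```text
t: 23.55
tool_pos: [0.528, 0.0227, 0.0639]
orientation: [-0.232, -3.132, 0.003]
force: [-0.1, 0.5, -0.3]
opening: 0.0362
```

```bash
python3 pk.py 1 .043; python3 - <<'E'
from h import *
c=read_camera("wrist")
crop(c,0,0,512,384,1.5,"w14.png")
E
```

```text
23.55 [0.528  0.0227 0.0639] 0.0362 [-0.05  0.07  1.84 -0.    1.23 -1.47]
[0.52735008 0.02148318] (array([ 0.00421463, -0.01222907,  0.20905492]), array([-0.00058234, -0.00011459,  0.00035555]))
```

View pics/w14.png

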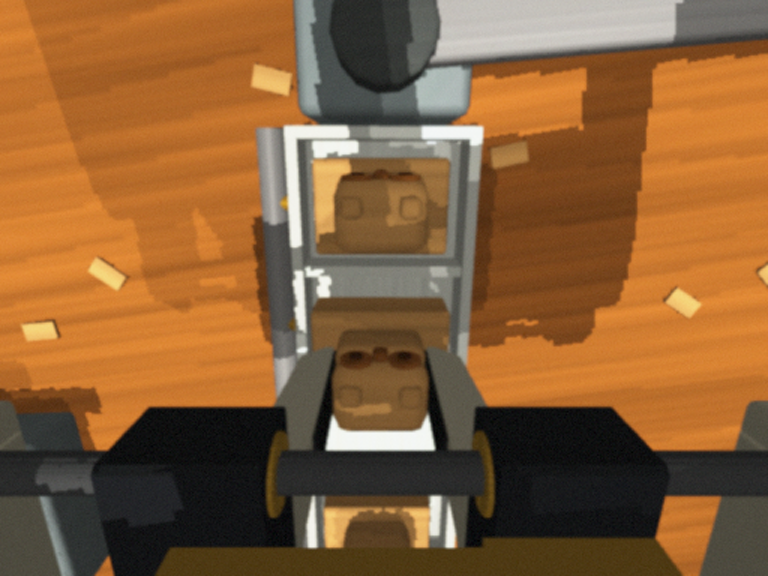

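Call:
move_arm --pt "0 -0.01 0.12 0 0 0 -1" --pt "0 -0.01 0.2 0 0 0 -1" --pt "0 -0.01 0.2 0 0 0 -1" --pt "0 -0.01 0.2 0 0 0 -1"

```text
t: 24.0
tool_pos: [0.528, 0.0211, 0.0439]
orientation: [0.234, 3.133, -0.003]
force: [0.9, -0.0, -1.3]
opening: 0.0361
```

Call:
move_arm --pt "0 0 0 0 0 0 0.1" --pt "0 0 0 0 0 0 0.1" --pt "0 0 0 0 0 0 0.1" --pt "0 0 -0.3 0 0 0 0.1" --pt "0 0 -0.7 0 0 0 0.3" --pt "0 0 -1 0 0 0 0.5" --pt "0 0 -1 0 0 0 0.5"

```text
t: 24.7
tool_pos: [0.5319, 0.0212, 0.1503]
orientation: [0.233, 3.122, -0.003]
force: [0.8, 0.3, -0.3]
opening: 0.0684
```

```bash
python3 - <<'E'
from h import *
s,Rm=st(); print(s["t"],s["tool_pos"],s["opening"])
print(go((0.6086,.3455,0.18),np.radians(125)))
c=read_camera("wrist")
crop(c,0,0,512,384,1.5,"w15.png")
c=read_camera("top")
overlay(c,[(.6086,.3455,125)],100,140,180,120,4.4,"t3.png")
E
```

```text
24.7 [0.53191555 0.02118214 0.15034813] 0.06842115290959744
(array([-0.28073696,  3.32077912, -0.29630067]), array([-0.00155735,  0.00316202, -0.24180864]))
```

View pics/w15.png

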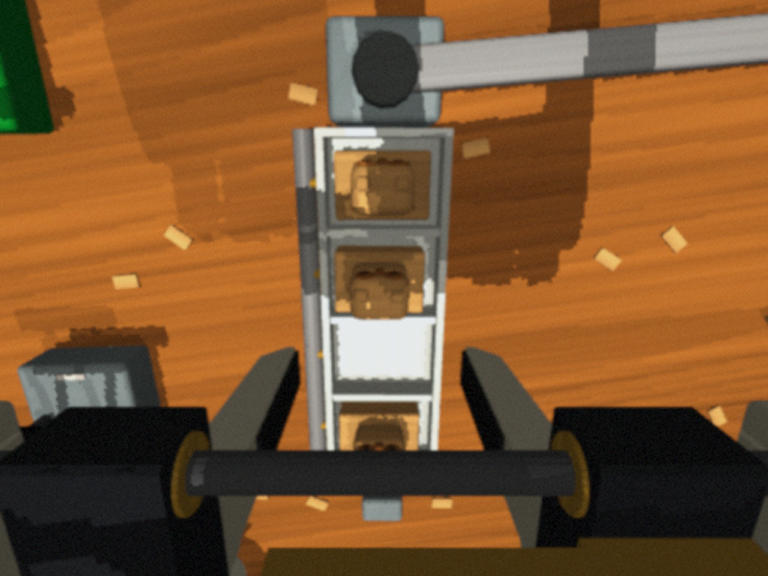

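View pics/t3.png

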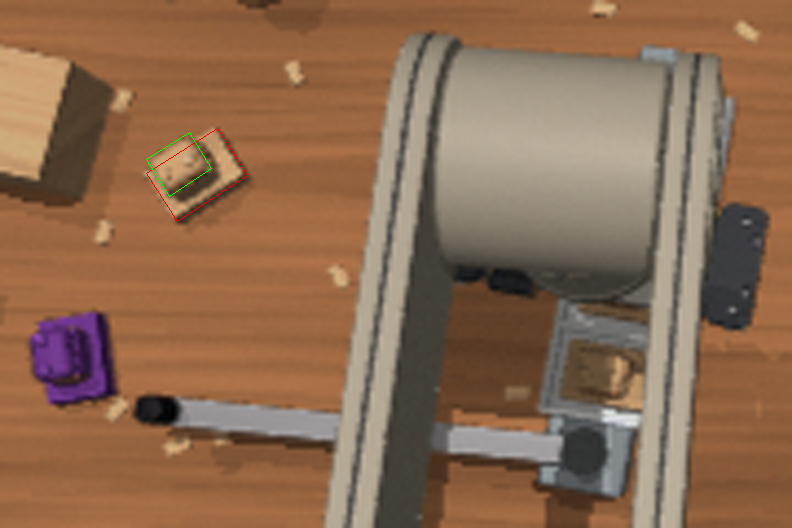

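Three owls are in pockets 0, 1 and 3. The last, A, is unmoved at its first position.

Call:
move_arm --pt "-0.03 0.35 -0.15 0 0 -0.04 0.5" --pt "-0.06 0.7 -0.3 0 0 -0.08 0.5" --pt "-0.09 1 -0.3 0 0 -0.12 0.5"

```text
t: 25.1
tool_pos: [0.5525, 0.1203, 0.1747]
orientation: [-0.365, 3.119, -0.003]
force: [0.6, -0.1, 0.2]
opening: 0.07
```

Call:
move_arm --pt "-0.18 0.33 0 0 0 -0.04 0.5" --pt "-0.37 0.65 0 0 0 -0.08 0.5" --pt "-0.55 0.95 0 0 0 -0.122 0.5" --pt "-0.55 0.95 0 0 0 -0.122 0.5"

```text
t: 25.5
tool_pos: [0.5832, 0.2275, 0.1712]
orientation: [0.956, -2.99, 0.001]
force: [-0.6, -0.3, -0.1]
opening: 0.0699
```

```bash
python3 - <<'E'
from h import *
s,Rm=st(); print(s["t"],s["tool_pos"],s["opening"])
c=read_camera("wrist"); 
print(go((0.6086,.3455,0.18),np.radians(125)))
overlay(c,[(.6086,.3455,125)],140,60,240,180,3.3,"o16.png")
E
```

```text
25.5 [0.58315781 0.22749126 0.17116845] 0.06985808292021922
(array([-0.90094161,  0.83237994, -0.09165191]), array([-0.00024337, -0.00121571,  0.00109792]))
```

View pics/o16.png

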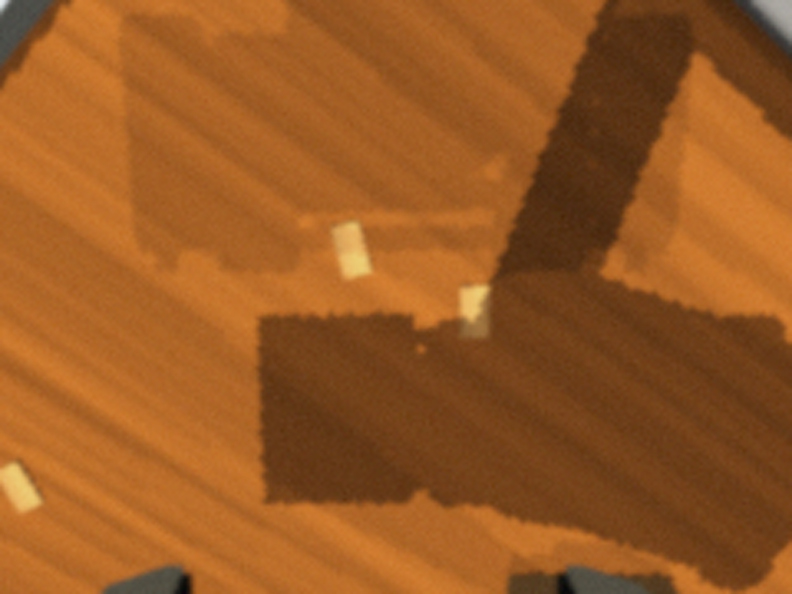

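Call:
move_arm --pt "-0.35 0.3 0 0 0 0 0.5" --pt "-0.7 0.6 0 0 0 0 0.5" --pt "-0.9 0.83 0 0 0 0 0.5" --pt "-0.9 0.83 0 0 0 0 0.5" --pt "-0.9 0.83 0 0 0 0 0.5"

```text
t: 26.05
tool_pos: [0.6094, 0.3428, 0.172]
orientation: [0.944, -2.994, 0.005]
force: [0.5, -0.4, -0.4]
opening: 0.0695
```

```bash
python3 - <<'E'
from h import *
s,Rm=st(); print(s["t"],s["tool_pos"],s["opening"])
c=read_camera("wrist"); 
print(go((0.6086,.3455,0.075),np.radians(125)))
overlay(c,[(.6086,.3455,125)],140,140,240,180,3.3,"o17.png")
E
```

```text
26.05 [0.60944753 0.34276715 0.17204377] 0.06951074574083708
(array([-0.01323865,  0.03637688,  0.9741309 ]), array([-0.0007494 , -0.0008614 , -0.00025124]))
```

View pics/o17.png

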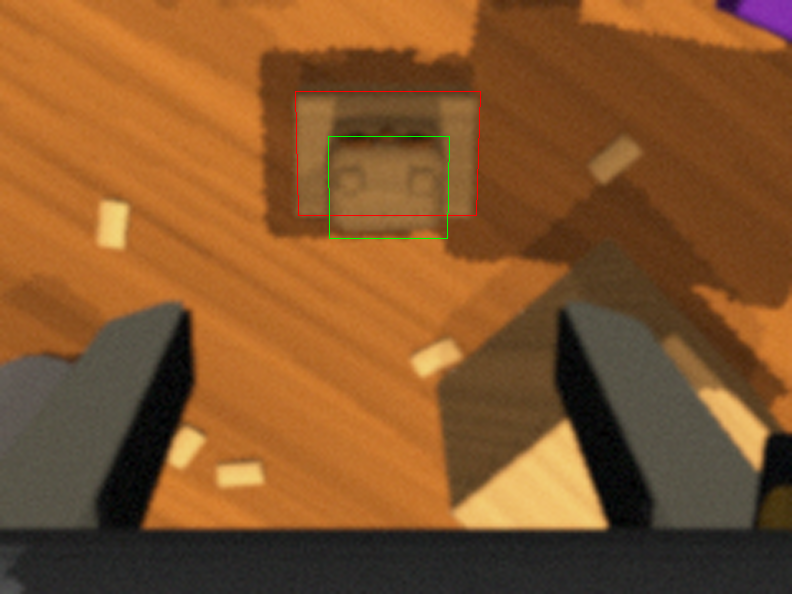

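```bash
python3 - <<'E'
from h import *
c=np.load("top0.npy",allow_pickle=True).item()
px=lambda l,x0,y0,s:(np.array(l,float)+.5)/s-.5+[x0,y0]
print(onz(c,px([(97,85),(53,245)],100,140,6),.085),onz(c,px([(153,122),(107,277)],100,140,6),0))
u=np.array([np.cos(np.radians(125)),np.sin(np.radians(125))]); print(np.array([.6086,.3455])+.043*u, np.array([.6086,.3455])+.094*u)
E
```

```text
[[0.67730498 0.42098745 0.085     ]
 [0.5912774  0.43711305 0.085     ]] [[0.67782776 0.42391657 0.        ]
 [0.58829387 0.44298175 0.        ]]
[0.58393621 0.38072354] [0.55468381 0.42250029]
```

Call:
move_arm --pt "-0.01 0.03 0.4 0 0 0 0.4" --pt "-0.01 0.03 0.8 0 0 0 0.4" --pt "-0.01 0.03 1 0 0 0 0.4" --pt "-0.01 0.03 1 0 0 0 0.4" --pt "-0.01 0.03 1 0 0 0 0.4"

```text
t: 26.6
tool_pos: [0.6095, 0.345, 0.0742]
orientation: [0.943, -2.997, 0.004]
force: [0.2, 0.1, 0.2]
opening: 0.0653
```

```bash
python3 - <<'E'
from h import *
s,Rm=st(); print(s["t"],s["tool_pos"],s["opening"])
print(go((0.6086,.3455,0.035),np.radians(125)))
E
```

```text
26.6 [0.60949128 0.34501688 0.07415487] 0.06530828706927914
(array([0.00417666, 0.00992272, 0.3915319 ]), array([-0.00069776, -0.00029649, -0.00038431]))
```

Call:
move_arm --pt "0 0 0.25 0 0 0 0.4" --pt "0 0 0.39 0 0 0 0.4" --pt "0 0 0.39 0 0 0 0.4" --pt "0 0 0.39 0 0 0 -1" --pt "0 0 0.39 0 0 0 -1" --pt "0 0 0.39 0 0 0 -1" --pt "0 0 0.39 0 0 0 -1" --pt "0 0 0.39 0 0 0 -1"

```text
t: 27.4
tool_pos: [0.6098, 0.3467, 0.0356]
orientation: [-0.945, 2.994, -0.003]
force: [0.3, 0.6, 3.1]
opening: 0.0358
```

Call:
move_arm --pt "0 0 -0.2 0 0 0 -1" --pt "0 0 -0.5 0 0 0 -1" --pt "0 0 -0.68 0 0 0 -1" --pt "0 0 -0.68 0 0 0 -1"

```text
t: 27.8
tool_pos: [0.6116, 0.3476, 0.107]
orientation: [-0.943, 2.989, -0.002]
force: [0.4, 0.3, -2.1]
opening: 0.036
```

```bash
python3 pk.py 2 .1
```

```text
27.8 [0.6116 0.3476 0.107 ] 0.036 [ 0.45  0.47  1.29 -0.    1.38 -1.74]
[0.58964992 0.01211682] (array([ 2.10573848, -2.62084385,  0.06552509]), array([-2.22780116e-04,  2.25228402e-03,  2.42126722e-01]))
```

Call:
move_arm --pt "0.25 -0.3 0 0 0 0.04 -1" --pt "0.5 -0.6 0 0 0 0.08 -1" --pt "0.8 -0.95 0 0 0 0.12 -1" --pt "0.8 -1 0 0 0 0.16 -1" --pt "0.8 -1 0 0 0 0.2 -1" --pt "0.8 -1 0 0 0 0.242 -1" --pt "0.8 -1 0 0 0 0.242 -1"

```text
t: 28.5
tool_pos: [0.6004, 0.2182, 0.1014]
orientation: [-0.238, -3.132, 0.004]
force: [0.3, -0.7, -1.9]
opening: 0.0359
```

```bash
python3 pk.py 2 .1
```

```text
28.5 [0.6004 0.2182 0.1014] 0.0359 [ 0.27  0.31  1.49 -0.    1.33 -1.15]
[0.58964992 0.01211682] (array([-0.20447747, -2.05331866,  0.0188637 ]), array([-0.00081816, -0.00019912, -0.00069113]))
```

Call:
move_arm --pt "-0.03 -0.35 0 0 0 0 -1" --pt "-0.06 -0.7 0 0 0 0 -1" --pt "-0.1 -1 0 0 0 0 -1"

```text
t: 28.8
tool_pos: [0.5953, 0.1172, 0.102]
orientation: [-0.225, -3.133, 0.004]
force: [0.1, -1.0, -2.9]
opening: 0.0357
```

Call:
move_arm --pt "-0.03 -0.35 0 0 0 0 -1" --pt "-0.06 -0.7 0 0 0 0 -1" --pt "-0.1 -1 0 0 0 0 -1" --pt "-0.1 -1 0 0 0 0 -1" --pt "-0.1 -1 0 0 0 0 -1"

```text
t: 29.3
tool_pos: [0.5909, 0.0176, 0.1026]
orientation: [0.231, 3.133, -0.002]
force: [0.5, 0.3, -1.2]
opening: 0.0359
```

```bash
python3 pk.py 2 .043
```

```text
29.3 [0.5909 0.0176 0.1026] 0.0359 [-0.06  0.19  1.64 -0.    1.31 -1.48]
[0.58964992 0.01211682] (array([ 0.00474367, -0.0549802 ,  0.59647269]), array([-4.69860020e-04,  8.27880531e-05,  5.58471831e-04]))
```

Call:
move_arm --pt "0 -0.05 0 0 0 0 -1" --pt "0 -0.05 0.25 0 0 0 -1" --pt "0 -0.05 0.4 0 0 0 -1" --pt "0 -0.05 0.4 0 0 0 -1" --pt "0 -0.05 0.4 0 0 0 -1"

```text
t: 29.8
tool_pos: [0.59, 0.0135, 0.0629]
orientation: [-0.232, -3.132, 0.003]
force: [0.5, -1.0, -1.7]
opening: 0.0358
```

```bash
python3 pk.py 2 .043; python3 - <<'E'
from h import *
c=read_camera("wrist")
crop(c,0,0,512,384,1.5,"w18.png")
E
```

```text
29.8 [0.59   0.0135 0.0629] 0.0358 [-0.06  0.23  1.67 -0.    1.24 -1.49]
[0.58964992 0.01211682] (array([ 0.0016486 , -0.01376453,  0.19900031]), array([-0.00058882, -0.00013129,  0.00050631]))
```

View pics/w18.png

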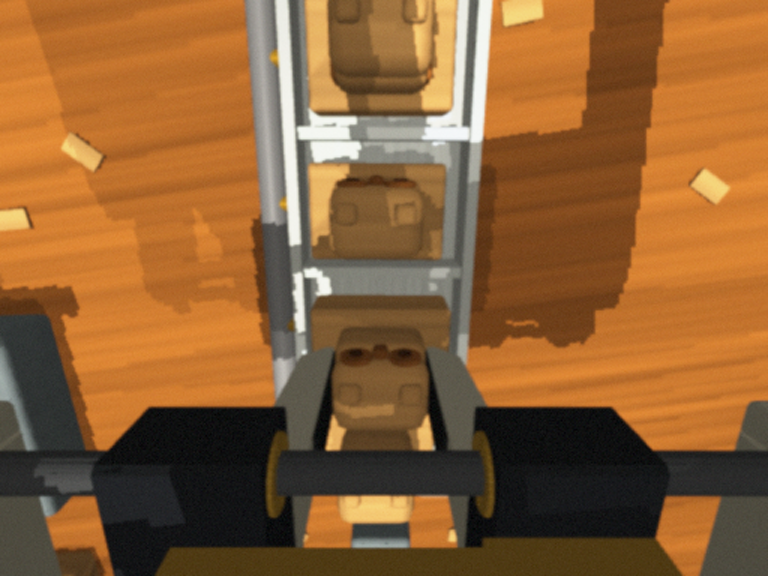

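Call:
move_arm --pt "0 -0.01 0.12 0 0 0 -1" --pt "0 -0.01 0.19 0 0 0 -1" --pt "0 -0.01 0.19 0 0 0 -1" --pt "0 -0.01 0.19 0 0 0 -1"

```text
t: 30.25
tool_pos: [0.5901, 0.0119, 0.044]
orientation: [0.234, 3.133, -0.003]
force: [0.1, 0.2, -1.5]
opening: 0.036
```

Call:
move_arm --pt "0 0 0 0 0 0 0.1" --pt "0 0 0 0 0 0 0.1" --pt "0 0 0 0 0 0 0.1" --pt "0 0 -0.3 0 0 0 0.1" --pt "0 0 -0.7 0 0 0 0.1" --pt "0 0 -1 0 0 0 0.1" --pt "0 0 -1 0 0 0 0.1"

```text
t: 30.95
tool_pos: [0.5941, 0.0118, 0.151]
orientation: [0.233, 3.122, -0.003]
force: [0.8, 1.4, 1.0]
opening: 0.0514
```

```bash
python3 - <<'E'
from h import *
s,Rm=st(); print(s["t"],s["tool_pos"],s["opening"])
print(go((0.430,.329,0.17),np.radians(130)))
c=read_camera("wrist")
crop(c,0,0,512,384,1.5,"w19.png")
c=read_camera("scene")
crop(c,230,150,200,130,4,"s19.png")
E
```

```text
30.95 [0.59411211 0.01182218 0.15097766] 0.0513801454059729
(array([ 2.09099281,  2.89319194, -0.21640197]), array([-0.00179069,  0.00323557, -0.26959153]))
```

View pics/w19.png

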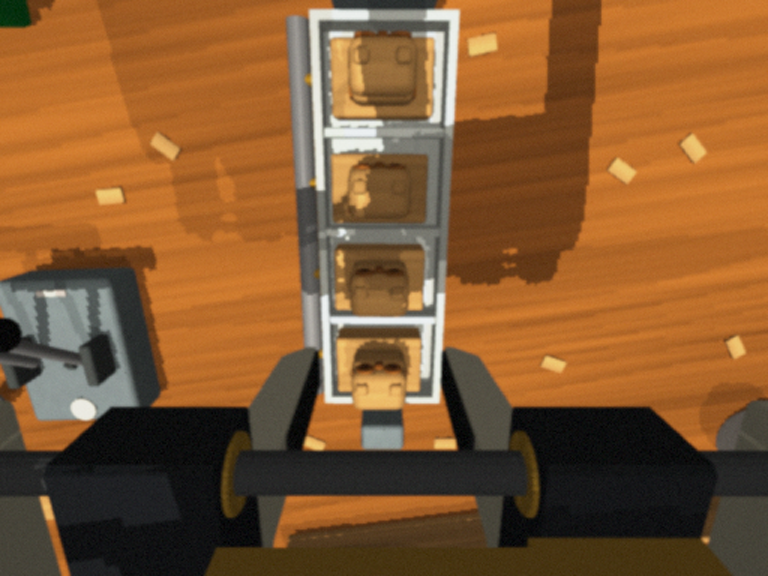

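View pics/s19.png

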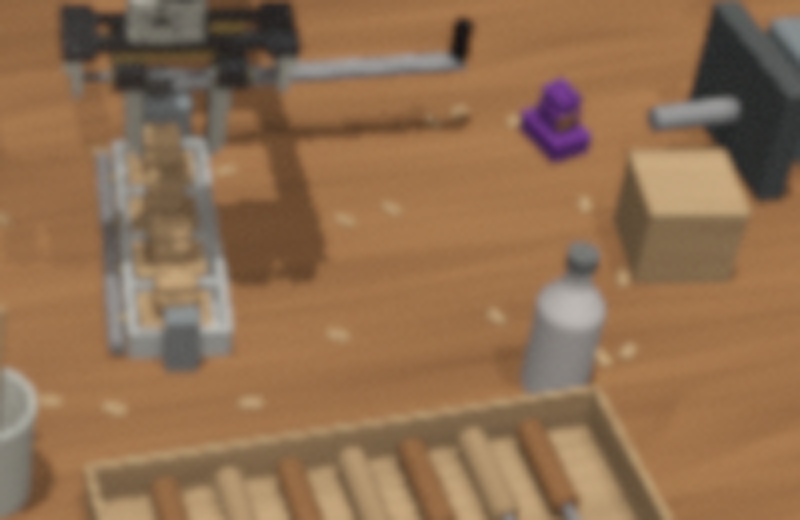

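All four owls stand in their pockets: (382,75), (378,190), (380,280) and (378,365). Now I'll shut the keeper.

Call:
move_arm --pt "0.25 0.35 -0.15 0 0 -0.04 0.1" --pt "0.5 0.7 -0.3 0 0 -0.08 0.1" --pt "0.75 1 -0.4 0 0 -0.12 0.1"

```text
t: 31.35
tool_pos: [0.5296, 0.1232, 0.1831]
orientation: [0.364, -3.119, 0.003]
force: [0.7, 0.9, 0.2]
opening: 0.0512
```

```bash
python3 arc.py 1.65 60,130 .18
```

```text
31.35 [0.52955089 0.12323309 0.18312365] 0.051243364436461714 [0.72455674 0.86939888 0.17450982]
now th 0.7641706504165772 0.1451397436111602
1.65 [0.482 2.227 0.029] [-0.    -0.001 -0.148]
```

Call:
move_arm --pt "0.08 0.4 0 0 0 -0.04 0.1" --pt "0.16 0.8 0 0 0 -0.08 0.1" --pt "0.2 1 0 0 0 -0.12 0.1" --pt "0.2 1 0 0 0 -0.148 0.1"

```text
t: 31.75
tool_pos: [0.4865, 0.2173, 0.182]
orientation: [1.078, -2.948, 0.002]
force: [0.8, -0.5, 0.1]
opening: 0.0511
```

```bash
python3 arc.py 1.65 60,130 .18
```

```text
31.75 [0.48653915 0.21734174 0.18199318] 0.051139737921007164 [ 0.79146729 -0.52334131  0.09780295]
now th 1.3183589483386247 0.19321969083743318
1.65 [-0.297  1.208  0.019] [-0.    -0.001  0.001]
```

Call:
move_arm --pt "-0.1 0.35 0 0 0 0 0.1" --pt "-0.2 0.7 0 0 0 0 0.1" --pt "-0.28 0.98 0 0 0 0 0.1" --pt "-0.28 0.98 0 0 0 0 0.1"

```text
t: 32.15
tool_pos: [0.4454, 0.3106, 0.1817]
orientation: [1.071, -2.95, 0.002]
force: [0.4, -0.7, -0.0]
opening: 0.051
```

Call:
move_arm --pt "0 0.18 0 0 0 0 0.1" --pt "0 0.18 0 0 0 0 0.1" --pt "0 0.18 0 0 0 0 0.1"

```text
t: 32.45
tool_pos: [0.4362, 0.3213, 0.1826]
orientation: [1.067, -2.953, 0.005]
force: [1.4, -0.1, -0.1]
opening: 0.0513
```

```bash
python3 arc.py 1.65 60,130 .1; python3 - <<'E'
from h import *
c=read_camera("wrist")
crop(c,0,0,512,384,1.5,"w20.png")
print(proj(c,[(.4306,.3289,.129)])*1.5)
E
```

```text
32.45 [0.43616748 0.32134056 0.18262798] 0.05130608306153073 [ 1.44988507 -0.07844812 -0.07282702]
now th 1.6309613308531192 0.2829620157171074
1.65 [-0.012  0.09   0.826] [-0.001 -0.001 -0.001]
[[399.22695713 323.37573631]]
```

View pics/w20.png

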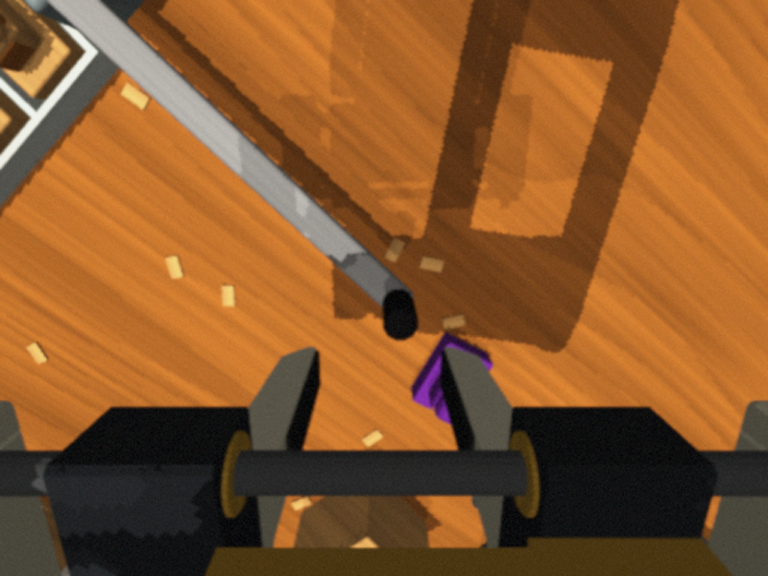

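Call:
move_arm --pt "0 0.09 0 0 0 0 0.1" --pt "0 0.09 0.4 0 0 0 0.1" --pt "0 0.09 0.8 0 0 0 0.1" --pt "0 0.09 0.8 0 0 0 -0.35" --pt "0 0.09 0.8 0 0 0 -0.35" --pt "0 0.09 0.8 0 0 0 -0.35" --pt "0 0.09 0.8 0 0 0 -0.35"

```text
t: 33.2
tool_pos: [0.4323, 0.3299, 0.1064]
orientation: [-1.065, 2.951, -0.002]
force: [-0.1, 0.4, 0.6]
opening: 0.0306
```

```bash
python3 arc.py 1.65,1.55,1.45,1.35,1.25,1.15 60,130 .1
```

```text
33.2 [0.43226346 0.32985234 0.10638769] 0.030644020698044457 [-0.11496831  0.4299209   0.55402525]
now th 1.6469191866332868 0.2911298979558049
1.65 [ 0.015 -0.002  0.064] [-0.001  0.001 -0.002]
1.55 [-0.185 -0.212  0.065] [-0.001  0.001  0.022]
1.45 [-0.362 -0.442  0.066] [-0.001  0.001  0.045]
1.35 [-0.515 -0.688  0.068] [-0.001  0.001  0.069]
1.25 [-0.644 -0.948  0.069] [-0.001  0.001  0.093]
1.15 [-0.745 -1.219  0.07 ] [-0.001  0.001  0.116]
```

Call:
move_arm --pt "-0.09 -0.1 0.05 0 0 0.011 -0.35" --pt "-0.18 -0.21 0.05 0 0 0.022 -0.35" --pt "-0.36 -0.44 0.05 0 0 0.045 -0.35" --pt "-0.52 -0.69 0.05 0 0 0.069 -0.35" --pt "-0.64 -0.95 0.05 0 0 0.093 -0.35" --pt "-0.64 -0.95 0.05 0 0 0.093 -0.35"

```text
t: 33.8
tool_pos: [0.5447, 0.2951, 0.1004]
orientation: [-0.616, 3.076, -0.004]
force: [-0.4, 0.2, -0.8]
opening: 0.0304
```

```bash
python3 arc.py 1.15,1.05,.95,.85 60,130 .1
```

```text
33.8 [0.54470178 0.29513667 0.10037698] 0.03037788968034715 [-0.35607937  0.23732349 -0.77093383]
now th 1.2381324552517552 0.28848963901759467
1.15 [-0.166 -0.194  0.005] [-0.001  0.001  0.021]
1.05 [-0.319 -0.44   0.006] [-0.001  0.001  0.045]
0.95 [-0.447 -0.7    0.008] [-0.001  0.001  0.069]
0.85 [-0.547 -0.972  0.009] [-0.001  0.001  0.092]
```

Call:
move_arm --pt "-0.17 -0.2 0 0 0 0.021 -0.35" --pt "-0.32 -0.44 0 0 0 0.045 -0.35" --pt "-0.45 -0.7 0 0 0 0.069 -0.35" --pt "-0.55 -0.97 0 0 0 0.092 -0.35" --pt "-0.55 -0.97 0 0 0 0.092 -0.35"

```text
t: 34.3
tool_pos: [0.6316, 0.2261, 0.1]
orientation: [-0.168, 3.134, -0.004]
force: [0.5, -0.4, -1.0]
opening: 0.03
```

```bash
python3 arc.py .75,.65,.55,.45 60,130 .1
```

```text
34.3 [0.63161296 0.226076   0.09995513] 0.029952184330644414 [ 0.4630294  -0.35821812 -1.03497215]
now th 0.8512275924627914 0.2889302399302376
0.75 [-0.161 -0.245  0.001] [-0.001  0.001  0.024]
0.65 [-0.285 -0.507  0.002] [-0.001  0.001  0.048]
0.55 [-0.383 -0.78   0.003] [-0.001  0.001  0.071]
0.45 [-0.453 -1.061  0.004] [-0.001  0.001  0.095]
```

Call:
move_arm --pt "-0.16 -0.25 0 0 0 0.024 -0.35" --pt "-0.28 -0.5 0 0 0 0.048 -0.35" --pt "-0.38 -0.78 0 0 0 0.071 -0.35" --pt "-0.44 -0.98 0 0 0 0.088 -0.35" --pt "-0.44 -0.98 0 0 0 0.088 -0.35"

```text
t: 34.8
tool_pos: [0.6846, 0.1339, 0.0997]
orientation: [0.264, 3.129, -0.004]
force: [0.4, -0.8, -0.1]
opening: 0.0302
```

```bash
python3 arc.py .4,.3,.2,.1 60,130 .1
```

```text
34.8 [0.68459015 0.13389727 0.09972315] 0.03016213195535189 [ 0.35075066 -0.76948479 -0.13720348]
now th 0.48146751773918783 0.2894173688597818
0.4 [-0.11  -0.209 -0.002] [-0.001  0.001  0.019]
0.3 [-0.214 -0.479 -0.001] [-0.001  0.001  0.042]
0.2 [-0.291 -0.759 -0.   ] [-0.001  0.001  0.066]
0.1 [-0.34  -1.044  0.   ] [-0.001  0.001  0.09 ]
```

Call:
move_arm --pt "-0.11 -0.21 0 0 0 0.019 -0.35" --pt "-0.21 -0.48 0 0 0 0.042 -0.35" --pt "-0.29 -0.76 0 0 0 0.066 -0.35" --pt "-0.33 -0.98 0 0 0 0.085 -0.35" --pt "-0.33 -0.98 0 0 0 0.085 -0.35"

```text
t: 35.3
tool_pos: [0.6999, 0.0322, 0.0996]
orientation: [0.677, 3.067, -0.004]
force: [0.6, -0.4, 0.1]
opening: 0.0303
```

```bash
python3 arc.py .1,.05,0,-.02 60,130 .1
```

```text
35.3 [0.69994539 0.03220586 0.09963674] 0.030347749611796263 [ 0.6039199  -0.44465527  0.1088453 ]
now th 0.12398701050636134 0.28903743843201907
0.1 [-0.036 -0.06  -0.003] [-0.001  0.001  0.005]
0.05 [-0.087 -0.196 -0.003] [-0.001  0.001  0.017]
0.0 [-0.131 -0.334 -0.003] [-0.001  0.001  0.028]
-0.02 [-0.147 -0.39  -0.003] [-0.001  0.001  0.033]
```

Call:
move_arm --pt "-0.04 -0.1 0 0 0 0.007 -0.35" --pt "-0.09 -0.2 0 0 0 0.017 -0.35" --pt "-0.13 -0.33 0 0 0 0.028 -0.35" --pt "-0.14 -0.37 0 0 0 0.03 -0.35" --pt "-0.14 -0.37 0 0 0 0.03 -0.35" --pt "-0.13 -0.34 0 0 0 0.03 0.1" --pt "-0.13 -0.34 0 0 0 0.03 0.1"

```text
t: 36.0
tool_pos: [0.6979, -0.001, 0.0996]
orientation: [0.815, 3.033, -0.002]
force: [-0.5, 0.4, 0.1]
opening: 0.0417
```

Call:
move_arm --pt "0 0 0 0 0 0 0.1" --pt "0 0 -0.5 0 0 0 0.1" --pt "0 0 -1 0 0 0 0.1" --pt "0 0 -1 0 0 0 0.1"

```text
t: 36.4
tool_pos: [0.7022, -0.0017, 0.2101]
orientation: [0.811, 3.019, 0.002]
force: [1.1, -0.0, 0.8]
opening: 0.0507
```

```bash
python3 - <<'E'
from h import *
s,Rm=st(); print(s["t"],s["tool_pos"],s["opening"],s["q"])
print(go((0.5605,-0.2065,0.2),np.radians(-7)))
c=read_camera("wrist"); np.save("w21.npy",c,allow_pickle=True)
crop(c,0,0,512,384,1.5,"w21.png")
print(proj(c,[(.6976,-.0036,.129)])*1.5)
E
```

```text
36.4 [ 0.70221978 -0.00170635  0.21006599] 0.05068723027862233 [-0.07444062  0.3956192   1.19256736 -0.00179247  1.53773964 -1.11997417]
(array([ 0.20072231, -2.48297317,  0.08474087]), array([0.00423217, 0.00321734, 0.37169888]))
[[373.510753   297.22356674]]
```

View pics/w21.png

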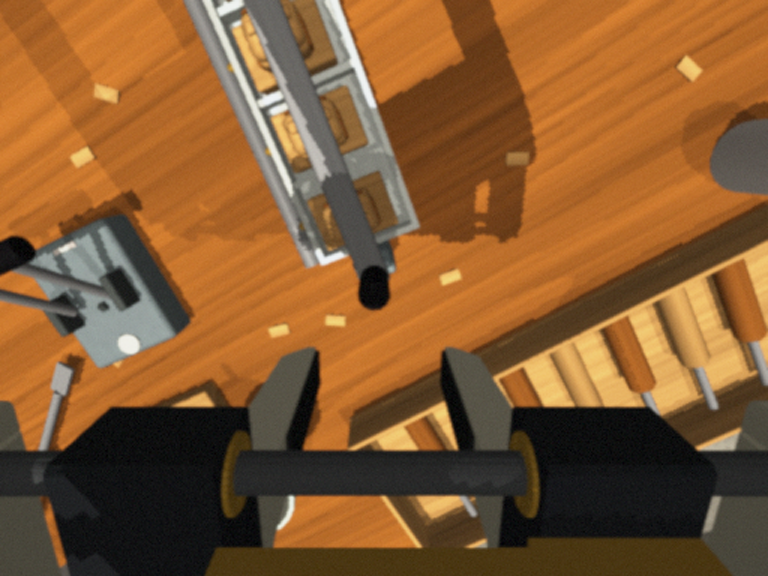

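The keeper is shut over the row, with its post at (373,293) where it started. Next I'll throw the isolator on.

Call:
move_arm --pt "0.0 -0.3 0 0 0 0.045 0.1" --pt "0.1 -0.65 0 0 0 0.09 0.1" --pt "0.1 -1 0 0 0 0.135 0.1" --pt "0.1 -1 0 0 0 0.18 0.1" --pt "0.1 -1 0 0 0 0.225 0.1" --pt "0.1 -1 0 0 0 0.27 0.1" --pt "0.1 -1 0 0 0 0.32 0.1" --pt "0.1 -1 0 0 0 0.37 0.1"

```text
t: 37.25
tool_pos: [0.6382, -0.083, 0.198]
orientation: [2.339, 2.097, -0.003]
force: [-0.5, 0.3, -1.0]
opening: 0.0513
```

```bash
python3 - <<'E'
from h import *
s,Rm=st(); print(s["t"],s["tool_pos"])
print(go((0.562,-0.209,0.2),np.radians(-7)))
E
```

```text
37.25 [ 0.63818737 -0.08297006  0.19795524]
(array([-1.33583641, -0.62004142, -0.01771383]), array([-0.00032833,  0.00049966,  0.00413832]))
```

Call:
move_arm --pt "-0.35 -0.2 0 0 0 0 0.1" --pt "-0.7 -0.4 0 0 0 0 0.1" --pt "-1 -0.62 0 0 0 0 0.1" --pt "-1 -0.62 0 0 0 0 0.1"

```text
t: 37.65
tool_pos: [0.564, -0.1791, 0.1982]
orientation: [2.336, 2.1, -0.005]
force: [0.1, -0.0, -0.5]
opening: 0.0517
```

Call:
move_arm --pt "-0.3 0 0 0 0 0 0.1" --pt "-0.3 0 0 0 0 0 0.1" --pt "-0.3 0 0 0 0 0 0.1"

```text
t: 37.95
tool_pos: [0.5637, -0.2058, 0.1988]
orientation: [2.334, 2.103, -0.001]
force: [0.4, -0.1, -0.1]
opening: 0.0509
```

```bash
python3 - <<'E'
from h import *
s,Rm=st(); print(s["t"],s["tool_pos"])
print(go((0.562,-0.209,0.105),np.radians(-7)))
c=read_camera("wrist"); np.save("w22.npy",c,allow_pickle=True)
crop(c,0,0,512,384,1.5,"w22.png")
print(proj(c,[(.562,-.207,.125),(.562+.0046,-.207+.038,.116),(.562-.0046,-.207-.038,.116)])*1.5)
E
```

```text
37.95 [ 0.56365514 -0.20577382  0.19878513]
(array([-0.03297874, -0.01305085,  0.93788163]), array([-1.80386262e-05,  2.81015527e-04,  5.77293849e-03]))
[[375.89871372 309.77797788]
 [376.98134798 242.55602515]
 [375.13641476 362.10722125]]
```

View pics/w22.png

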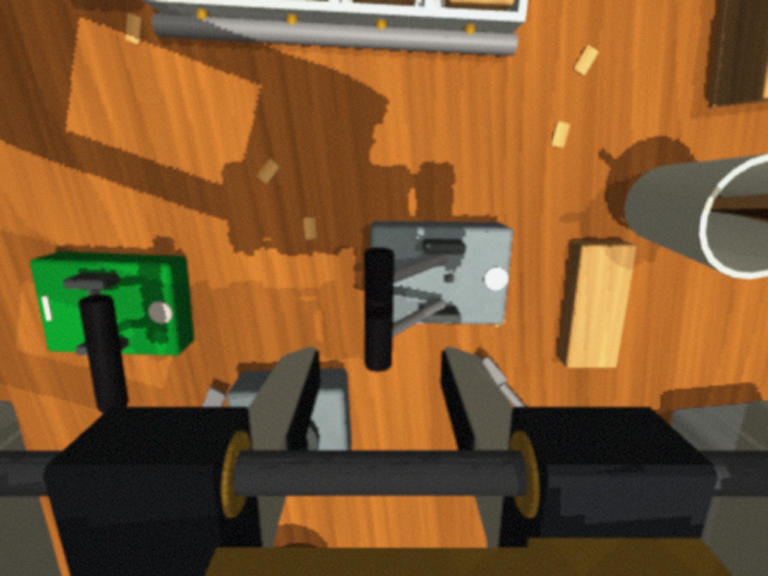

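Call:
move_arm --pt "-0.05 0 0.4 0 0 0 0.1" --pt "-0.05 0 0.8 0 0 0 0.1" --pt "-0.05 0 0.94 0 0 0 0.1" --pt "-0.05 0 0.94 0 0 0 0.1" --pt "-0.05 0 0.94 0 0 0 -0.3" --pt "-0.05 0 0.94 0 0 0 -0.3" --pt "-0.05 0 0.94 0 0 0 -0.3"

```text
t: 38.7
tool_pos: [0.5649, -0.2119, 0.1082]
orientation: [2.329, 2.1, 0.001]
force: [0.7, -0.1, -0.6]
opening: 0.0339
```

Call:
move_arm --pt "0 0.1 0 0 0 0 -0.3" --pt "0 0.3 -0.05 0 0 0 -0.3" --pt "0 0.5 -0.08 0 0 0 -0.3" --pt "0 0.7 -0.05 0 0 0 -0.3" --pt "0 0.9 0 0 0 0 -0.3" --pt "0 0.98 0 0 0 0 -0.3" --pt "0 0.98 0 0 0 0 -0.3" --pt "0 0.96 0 0 0 0 -0.3"

```text
t: 39.5
tool_pos: [0.6588, -0.2212, 0.1061]
orientation: [2.331, 2.103, -0.001]
force: [0.8, -0.1, 1.1]
opening: 0.0325
```

```bash
python3 - <<'E'
from h import *
s,Rm=st(); print(s["t"],s["tool_pos"],s["force"])
c=read_camera("wrist")
crop(c,0,0,512,384,1.5,"w23.png")
E
```

```text
39.5 [ 0.65877649 -0.22124354  0.10607079] [ 0.8266487  -0.06860217  1.09966009]
```

View pics/w23.png

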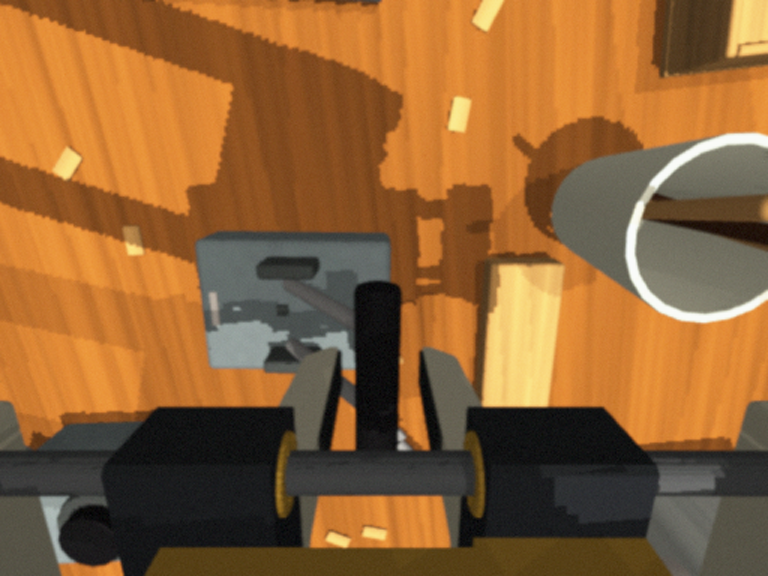

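The isolator is on. Now the blow button.

Call:
move_arm --pt "0 0 0 0 0 0 0" --pt "0 0 -0.5 0 0 0 0" --pt "0 0 -1 0 0 0 0" --pt "-0.2 -0.3 -1 0 0 0 -0.5" --pt "-0.4 -0.6 -1 0 0 0 -1" --pt "-0.6 -1 -1 0 0 0 -1" --pt "-0.6 -1 -1 0 0 0 -1"

```text
t: 40.25
tool_pos: [0.5481, -0.2718, 0.2051]
orientation: [-2.336, -2.1, 0.005]
force: [0.7, -0.5, -0.6]
opening: 0.0191
```

```bash
python3 - <<'E'
from h import *
s,Rm=st(); print(s["t"],s["tool_pos"],s["opening"])
print(go((0.471,-0.3385,0.17),np.radians(-7)))
E
```

```text
40.25 [ 0.54807838 -0.27181476  0.20510936] 0.01911096448784243
(array([-0.74436743, -0.69470162,  0.3540811 ]), array([-0.00072216,  0.00060417,  0.00497846]))
```

Call:
move_arm --pt "-0.35 -0.35 0 0 0 0 -1" --pt "-0.73 -0.68 0.1 0 0 0 -1" --pt "-0.73 -0.68 0.35 0 0 0 -1" --pt "-0.73 -0.68 0.35 0 0 0 -1" --pt "-0.73 -0.68 0.35 0 0 0 -1"

```text
t: 40.75
tool_pos: [0.478, -0.3354, 0.1711]
orientation: [2.332, 2.103, -0.0]
force: [1.0, -0.5, 0.9]
opening: 0.0002
```

```bash
python3 - <<'E'
from h import *
s,Rm=st(); print(s["t"],s["tool_pos"],s["opening"])
print(go((0.471,-0.3385,0.075),np.radians(-7)))
c=read_camera("wrist")
crop(c,0,0,512,384,1.5,"w24.png")
print(proj(c,[(.471,-.3385,.068)])*1.5, proj(c,[(.471+.019*np.cos(a),-.3385+.019*np.sin(a),.068) for a in (0,1.57,3.14,-1.57)])*1.5)
E
```

```text
40.75 [ 0.47800731 -0.33543827  0.17108862] 0.00023541458826899496
(array([-0.03680253, -0.06714669,  0.96087818]), array([0.00020383, 0.0002903 , 0.00598444]))
[[368.31550018 298.48009014]] [[397.20608041 295.63319827]
 [365.07448026 270.42391367]
 [339.53286001 301.27219506]
 [371.47468528 325.43715962]]
```

View pics/w24.png

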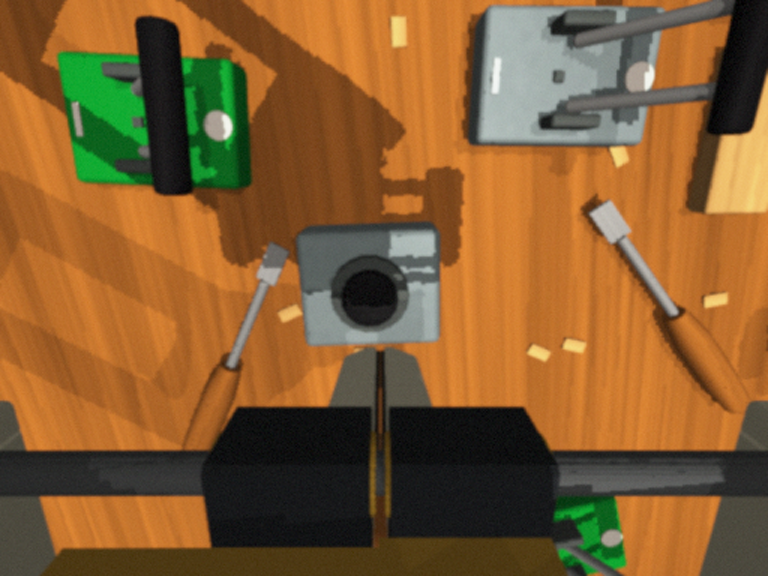

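The button top at (370,296) matches the prediction, so I'll descend and press.

Call:
move_arm --pt "-0.04 -0.06 0.4 0 0 0 -1" --pt "-0.04 -0.06 0.8 0 0 0 -1" --pt "-0.04 -0.06 0.92 0 0 0 -1" --pt "-0.04 -0.06 0.92 0 0 0 -1" --pt "-0.04 -0.06 0.92 0 0 0 -1"

```text
t: 41.3
tool_pos: [0.4732, -0.3401, 0.0812]
orientation: [2.329, 2.102, -0.0]
force: [-0.0, 0.1, 1.3]
opening: 0.0008
```

```bash
python3 - <<'E'
from h import *
s,Rm=st(); print(s["t"],s["tool_pos"],s["force"])
print(go((0.471,-0.3385,0.060),np.radians(-7)))
E
```

```text
41.3 [ 0.47321173 -0.34005439  0.08117971] [-0.03683503  0.14178085  1.31020208]
(array([ 0.01386679, -0.02426639,  0.21167817]), array([0.00102666, 0.00098906, 0.00630087]))
```

Call:
move_arm --pt "0 -0.02 0.1 0 0 0 -1" --pt "0 -0.02 0.16 0 0 0 -1" --pt "0 -0.02 0.21 0 0 0 -1" --pt "0 -0.02 0.21 0 0 0 -1" --pt "0 -0.02 0.21 0 0 0 -1"

```text
t: 41.8
tool_pos: [0.4711, -0.3405, 0.0611]
orientation: [2.329, 2.1, -0.0]
force: [-4.0, 3.9, 18.3]
opening: 0.0004
```

Call:
move_arm --pt "0 0 0 0 0 0 -1" --pt "0 0 0 0 0 0 -1" --pt "0 0 0 0 0 0 -1" --pt "0 0 0 0 0 0 -1" --pt "0 0 0 0 0 0 -1" --pt "0 0 0 0 0 0 -1" --pt "0 0 0 0 0 0 -1" --pt "0 0 0 0 0 0 -1"

```text
t: 42.6
tool_pos: [0.4711, -0.3405, 0.0611]
orientation: [2.329, 2.1, -0.0]
force: [-4.8, 4.0, 18.2]
opening: 0.0005
```

Call:
move_arm --pt "0 0 0 0 0 0 -1" --pt "0 0 0 0 0 0 -1" --pt "0 0 0 0 0 0 -1" --pt "0 0 0 0 0 0 -1" --pt "0 0 0 0 0 0 -1" --pt "0 0 0 0 0 0 -1" --pt "0 0 0 0 0 0 -1" --pt "0 0 0 0 0 0 -1"

```text
t: 43.4
tool_pos: [0.4711, -0.3405, 0.0611]
orientation: [2.329, 2.1, -0.0]
force: [-4.8, 3.8, 18.7]
opening: 0.0004
```

Call:
move_arm --pt "0 0 0 0 0 0 -1" --pt "0 0 0 0 0 0 -1" --pt "0 0 0 0 0 0 -1" --pt "0 0 0 0 0 0 -1" --pt "0 0 0 0 0 0 -1" --pt "0 0 0 0 0 0 -1" --pt "0 0 0 0 0 0 -1" --pt "0 0 0 0 0 0 -1"

```text
t: 44.2
tool_pos: [0.4711, -0.3406, 0.0611]
orientation: [2.329, 2.1, -0.0]
force: [-4.0, 3.2, 17.7]
opening: 0.0004
```

Call:
move_arm --pt "0 0 0 0 0 0 -1" --pt "0 0 0 0 0 0 -1" --pt "0 0 0 0 0 0 -1" --pt "0 0 0 0 0 0 -1" --pt "0 0 0 0 0 0 -1" --pt "0 0 0 0 0 0 -1" --pt "0 0 0 0 0 0 -1" --pt "0 0 0 0 0 0 -1"

```text
t: 45.0
tool_pos: [0.4711, -0.3405, 0.0611]
orientation: [2.329, 2.1, -0.0]
force: [-3.8, 2.9, 18.8]
opening: 0.0003
```

Call:
move_arm --pt "0 0 0 0 0 0 -1" --pt "0 0 0 0 0 0 -1" --pt "0 0 0 0 0 0 -1" --pt "0 0 0 0 0 0 -1" --pt "0 0 0 0 0 0 -1" --pt "0 0 0 0 0 0 -1"

```text
t: 45.6
tool_pos: [0.4711, -0.3405, 0.0611]
orientation: [2.329, 2.1, -0.0]
force: [-4.3, 3.8, 19.4]
opening: 0.0003
```

```bash
python3 - <<'E'
from h import *
s,Rm=st(); print(s["t"],s["tool_pos"],s["force"])
c=read_camera("wrist")
crop(c,150,150,250,160,3.2,"w25.png")
c=read_camera("scene")
crop(c,130,160,150,110,5,"s25.png")
E
```

```text
45.6 [ 0.47109231 -0.34052365  0.06111786] [-4.33075311  3.78501733 19.44108882]
```

View pics/w25.png

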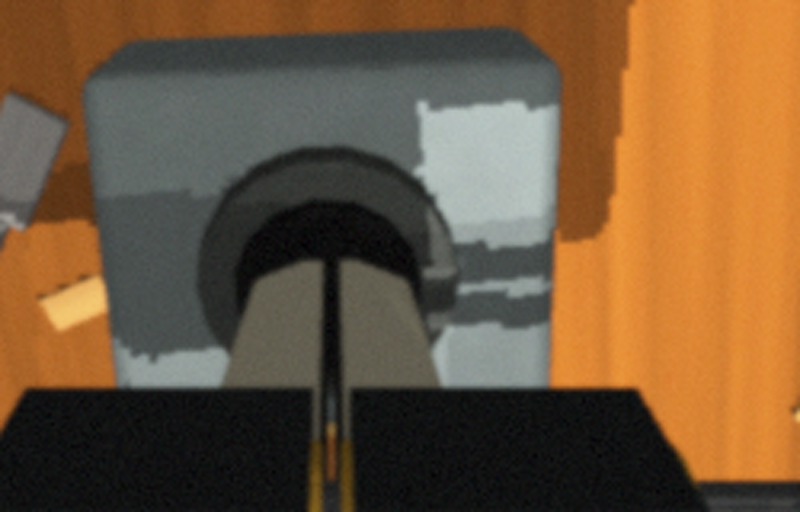

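View pics/s25.png

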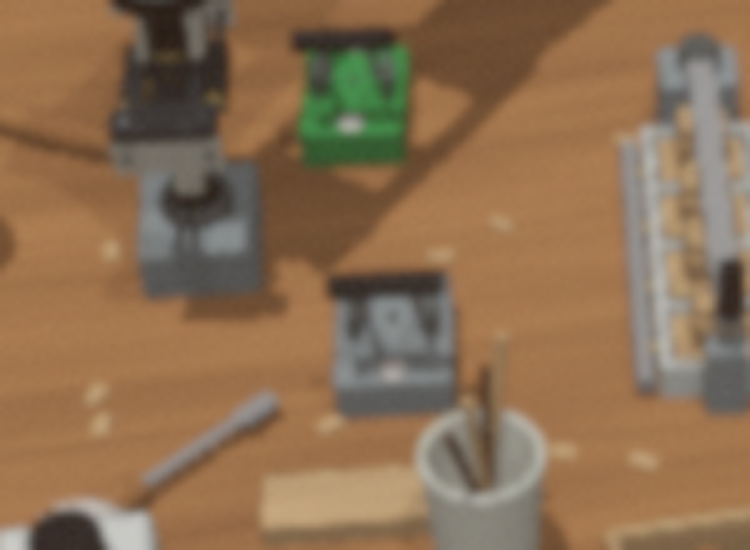

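```bash
python3 - <<'E'
from h import *
c=read_camera("scene")
for n,p in dict(on=(.6585,-.218,.116),off=(.562,-.209,.116)).items(): print(n,(proj(c,[p])-[130,160]+.5)*5)
E
```

```text
on [[387.97407775 284.26338421]]
off [[384.67639281 187.24350562]]
```

Call:
move_arm --pt "0 0 -0.2 0 0 0 -1" --pt "0 0 -0.5 0 0 0 -1" --pt "0 0 -1 0 0 0 -1" --pt "0 0 -1 0 0 0 -1"

```text
t: 46.15
tool_pos: [0.4729, -0.3422, 0.1662]
orientation: [2.323, 2.094, 0.001]
force: [1.0, -1.0, 0.6]
opening: 0.0003
```

```bash
python3 - <<'E'
from h import *
s,Rm=st(); print(s["t"],s["tool_pos"],s["force"])
print(go((0.6585,-0.220,0.2),np.radians(-7)))
c=read_camera("wrist")
crop(c,0,0,512,384,1.5,"w26.png")
E
```

```text
46.15 [ 0.47294563 -0.34216195  0.16618852] [ 1.00010412 -1.04275528  0.57027839]
(array([ 1.40365363,  1.72325903, -0.33144071]), array([0.00350981, 0.00272356, 0.00598732]))
```

View pics/w26.png

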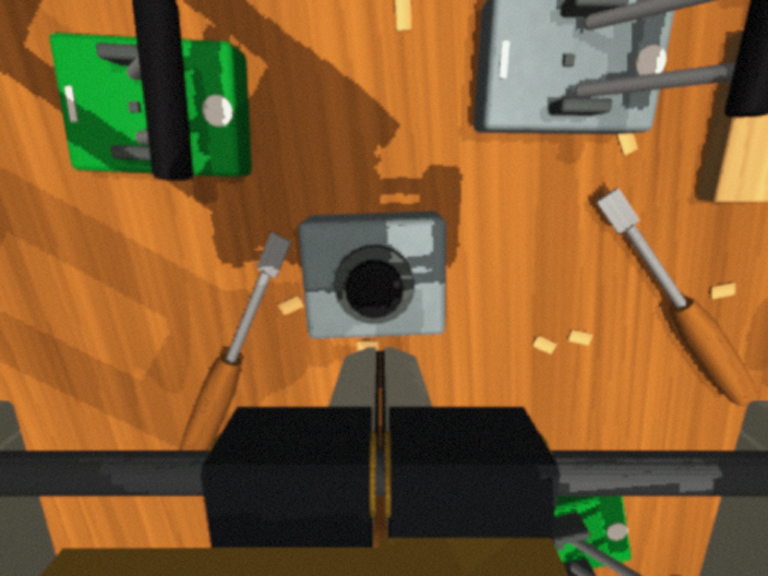

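The lever matched its "on" position during the press, held from 41.8 to 45.6 s, and the button is now released. Next I'll throw the isolator back to off.

Call:
move_arm --pt "0 0 -0.35 0 0 0 0" --pt "0.25 0.3 -0.35 0 0 0 0.1" --pt "0.5 0.6 -0.35 0 0 0 0.1" --pt "0.8 0.98 -0.35 0 0 0 0.1" --pt "0.8 0.98 -0.35 0 0 0 0.1"

```text
t: 46.7
tool_pos: [0.5783, -0.2657, 0.1909]
orientation: [-2.329, -2.108, -0.001]
force: [0.1, 0.5, -1.0]
opening: 0.0359
```

```bash
python3 - <<'E'
from h import *
s,Rm=st(); print(s["t"],s["tool_pos"],s["opening"])
print(go((0.6585,-0.220,0.2),np.radians(-7)))
E
```

```text
46.7 [ 0.57830426 -0.26567943  0.19086027] 0.035947865096678806
(array([ 0.53400556,  0.75281909, -0.09083816]), array([ 7.16403715e-05, -2.29437150e-04,  7.32614327e-03]))
```

Call:
move_arm --pt "0.25 0.35 -0.1 0 0 0 0.1" --pt "0.53 0.74 -0.1 0 0 0.005 0.1" --pt "0.53 0.74 -0.1 0 0 0.005 0.1" --pt "0.53 0.74 -0.1 0 0 0.005 0.1" --pt "0.53 0.74 -0.1 0 0 0.005 0.1"

```text
t: 47.2
tool_pos: [0.6534, -0.2252, 0.2019]
orientation: [2.349, 2.084, -0.003]
force: [-0.0, -0.5, 1.0]
opening: 0.0508
```

```bash
python3 - <<'E'
from h import *
s,Rm=st(); print(s["t"],s["tool_pos"],s["opening"])
print(go((0.6585,-0.220,0.105),np.radians(-7)))
c=read_camera("wrist")
crop(c,0,0,512,384,1.5,"w27.png")
E
```

```text
47.2 [ 0.65339358 -0.22515096  0.20191959] 0.05082735183466599
(array([0.05898457, 0.04508875, 0.96906618]), array([-0.00017022,  0.00057879,  0.00089969]))
```

View pics/w27.png

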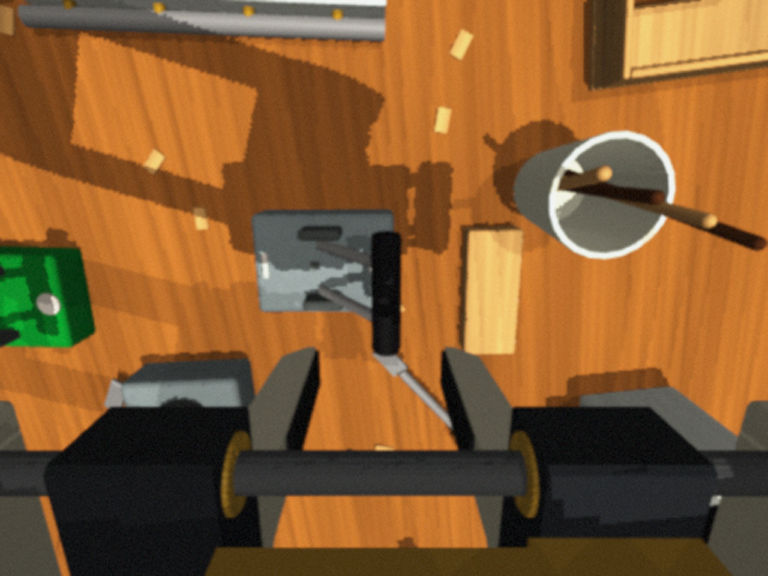

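Call:
move_arm --pt "0.05 0.04 0.4 0 0 0 0.1" --pt "0.05 0.04 0.8 0 0 0 0.1" --pt "0.05 0.04 0.97 0 0 0 0.1" --pt "0.05 0.04 0.97 0 0 0 0.1" --pt "0.05 0.04 0.97 0 0 0 -0.3" --pt "0.05 0.04 0.97 0 0 0 -0.3" --pt "0.05 0.04 0.97 0 0 0 -0.3"

```text
t: 47.95
tool_pos: [0.6605, -0.2211, 0.1088]
orientation: [2.345, 2.081, 0.002]
force: [0.2, 0.9, -0.2]
opening: 0.034
```

Call:
move_arm --pt "0 -0.1 0 0 0 0 -0.3" --pt "0 -0.3 -0.05 0 0 0 -0.3" --pt "0 -0.5 -0.08 0 0 0 -0.3" --pt "0 -0.7 -0.05 0 0 0 -0.3" --pt "0 -0.9 0 0 0 0 -0.3" --pt "0 -0.98 0 0 0 0 -0.3" --pt "0 -0.98 0 0 0 0 -0.3" --pt "0 -0.96 0 0 0 0 -0.3"

```text
t: 48.75
tool_pos: [0.5648, -0.2093, 0.107]
orientation: [2.347, 2.083, 0.001]
force: [0.5, -0.0, -0.5]
opening: 0.0326
```

Call:
move_arm --pt "0 0 0 0 0 0 0" --pt "0 0 0 0 0 0 0" --pt "0 0 -0.5 0 0 0 0" --pt "0 0 -1 0 0 0 0" --pt "0 0 -1 0 0 0 0"

```text
t: 49.25
tool_pos: [0.568, -0.2105, 0.215]
orientation: [2.339, 2.076, 0.007]
force: [0.4, -1.2, 0.8]
opening: 0.0463
```

```bash
python3 - <<'E'
from h import *
s,Rm=st(); print(s["t"],s["tool_pos"],s["opening"],s["force"])
c=read_camera("wrist")
crop(c,0,0,512,384,1.5,"w28.png")
c=read_camera("scene")
for n,p in dict(on=(.6585,-.218,.116),off=(.562,-.209,.116)).items(): print(n,(proj(c,[p])-[130,150]+.5)*4)
crop(c,130,150,200,130,4,"s28.png")
E
```

```text
49.25 [ 0.56802435 -0.21053825  0.21504522] 0.04629156619725873 [ 0.41004258 -1.17195532  0.76941419]
on [[310.3792622  267.41070737]]
off [[307.74111425 189.7948045 ]]
```

View pics/w28.png

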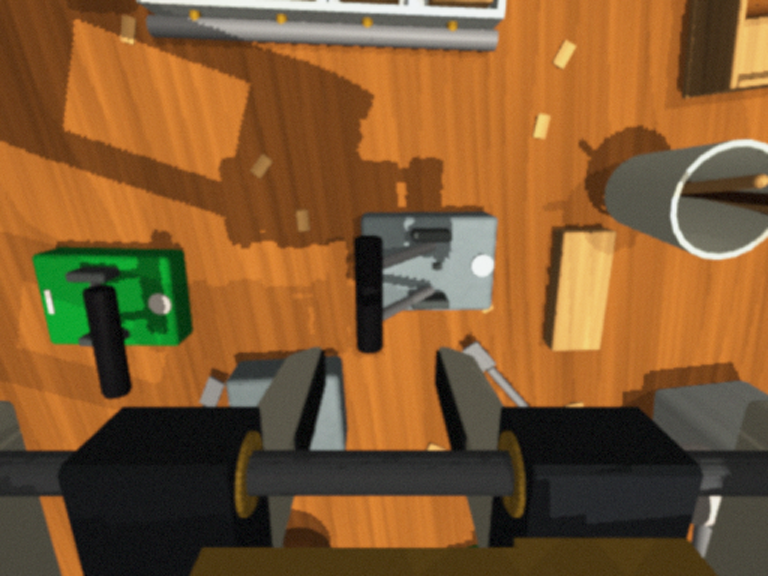

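View pics/s28.png

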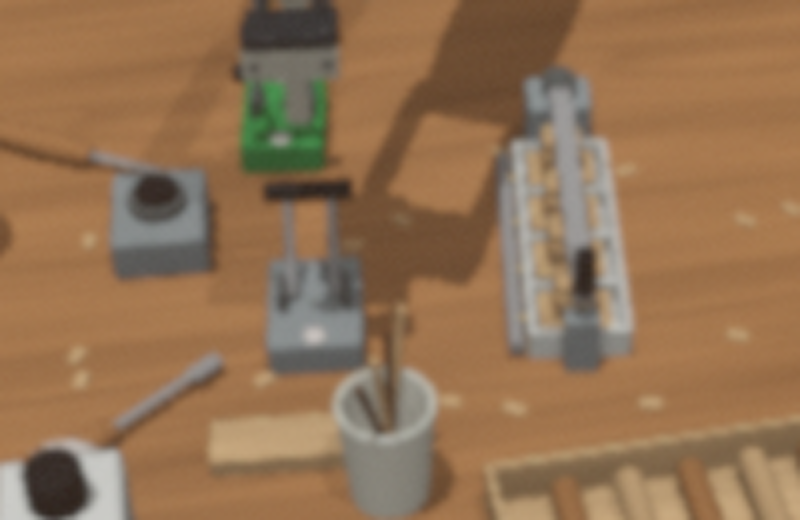

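```bash
python3 - <<'E'
from h import *
c=read_camera("top")
cv2.imwrite("pics/topE.png",cv2.resize(c["frame"][:,:,::-1],(800,600),interpolation=cv2.INTER_CUBIC))
E
```

```text
(no output)
```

View pics/topE.png

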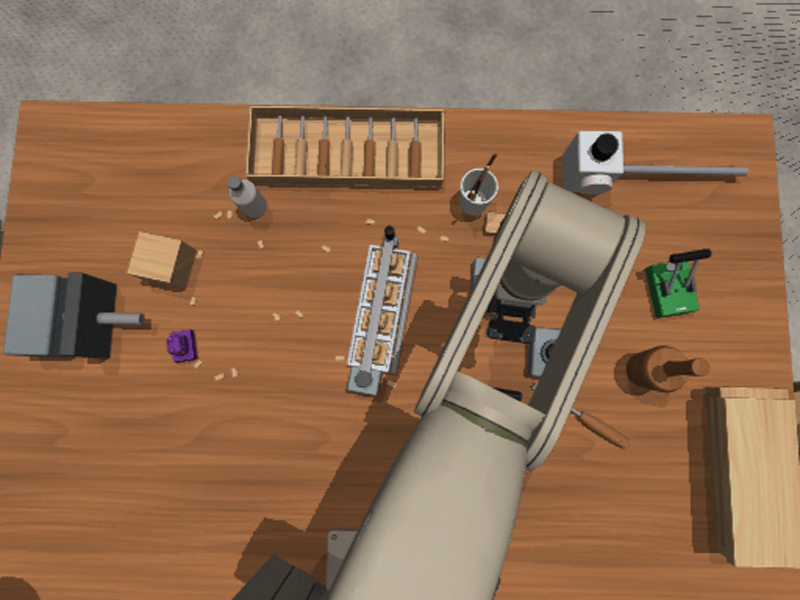

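The keeper's post is at (390,232), its starting place, with four owls below the bar at (388,262), (380,292), (375,322) and (372,352). Every bystander in view is where it was, so I'll hand in.

```bash
python3 - <<'E'
from h import *
print(close_job())
E
```

```text
the job is handed in; nothing more can be done
None
```

The job is done and handed in at about 49 s of the 192 s allowed.

**What I did, in order:**
1. Threw the grey isolator to off, then swung the keeper fully open.
2. Stood all four owls in their own pockets, and swung the keeper shut.
3. Threw the isolator to on and held the blow button down from 41.8 to 45.6 s, at 18–19 N with the fingertips 7 mm below the button's up height.
4. Let the button go, and threw the isolator back to off.

**Last checks:**
- **Isolator:** the lever lies at its predicted off position in the scene and wrist views.
- **Keeper:** the grip post is back where it started, and all four owls stand under the bar.
- **Bystanders:** everything in view is where it was. In the final top view the arm hid one gouge and parts of the isolator and blow box. Late wrist views showed those in place.
- **Robot:** the gripper was clear above everything at hand-in.

No check failed or disagreed. I saw neither an owl being knocked aside nor the grip slackening.

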